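Hold the sieve over the open pot

TASK

Take the lid off the black two-handled pot and set it down gently, knob up, on the cork trivet. Then lift the steel sieve by its handle out of its white drip bowl, carry it across clear of the organiser and hold it level and centred just above the open pot, its bowl's bottom 1 to 2 cm over the rim, never touching the pot, ready for me to strain through. Finish while still holding it there, steady; leave everything else standing in its place.

Things in the scene. Friction and masses are not known exactly. Their poses are not given: they have to be found in the camera images.
- lid_knob (a point): Centre of the knob on the black ceramic lid. Knob head round, 32 mm wide, 18 tall, on a neck 20 mm wide; its top is 9 mm above this point, the lid's domed top meets the neck 17 mm below it. Lid 134 mm across; its underside, a flat plug 112 mm wide sitting 6 mm down in the pot's mouth with 4 mm play, is 37 mm below this point. Loose, 0.15-0.3 kg. z up.
- pot_mouth (a point): Centre of the black ceramic pot's mouth at rim height, 88 mm above its foot. Pot round, 132 mm across outside, 120 mm inside; a small loop handle on its +y and on its -y side reaches 85 mm from its axis, 67 mm up. Loose, 0.85 kg. Starts with the lid on. z up.
- sieve_handle (a point): Gripping place of the steel sieve, half-way up its straight handle: a bar 13 mm wide, 10 mm deep, running 58 to 152 mm from the bowl's axis. The bowl's axis is 85 mm along this point's +x; the bowl's bottom 36.5 mm lower. z up. Loose, 0.07-0.14 kg, heavy end at the bowl. Starts level, rim on the drip bowl's rim, this point 46 mm above the mat, handle roughly towards the robot.
- sieve_rim (a point): Centre of the sieve's round rim, at its top. Rim 91 mm across; a wire ear on the side away from the handle reaches 59 mm from this axis. Axes as for sieve_handle.
- sieve_bottom (a point): Lowest point of the sieve's bowl, on its axis, 37.5 mm below sieve_rim. Axes as for sieve_handle.
- drip_bowl: Small white ceramic bowl, 94 mm across and 42 mm tall, in which the sieve sits at the start. Loose, 0.25 kg. Origin at the centre of its underside, z up.
- trivet: Round cork trivet, 160 mm across and 10 mm thick, lying on the mat and fixed. Origin at the centre of its underside, z up.
- organiser: Clear acrylic spice organiser with three drawers, 130 x 130 mm and 138 mm tall, fixed, standing between the pot and the sieve. Its drawers open towards its +x; some may stand out by up to 20 mm, and each has a small knob 10 mm proud. Origin at the centre of its underside, z up.

How it is judged:
On the way, in this order (a step that is already met when the one before it is completed fails the run):
1. the lid lies flat on the trivet, let go (horizontal distance between lid_knob and trivet below 0.04 m and angle between lid_knob's own z axis and vertical below 0.1 rad and contact force between lid and trivet above 0.5 N and contact force between the fingers and lid below 0.1 N), for 0.3 s.
2. the sieve is held clear above its drip bowl (z of sieve_bottom in the frame of drip_bowl above 0.05 m and contact force between the fingers and sieve above 0.5 N), for 0.1 s.
At the end, for the whole second after the job is handed in: Sieve held still by its handle, by the gripper alone: bowl bottom 4-30 mm above the pot's rim, axes within 15 mm, level within 0.17 rad, not touching pot or organiser. Lid let go, flat, knob up, within 40 mm of the trivet's centre. Pot upright, within 30 mm, drip bowl within 40 mm of their places (all of step 1 and z of sieve_bottom in the frame of pot_mouth between 0.004 and 0.03 m and horizontal distance between each of sieve_rim, sieve_bottom and pot_mouth below 0.015 m and angle between sieve_rim's own z axis and vertical below 0.17 rad and x of the grasp point in the frame of sieve_handle below 0.033 m and contact force between the fingers and sieve above 0.5 N and contact force between sieve and pot below 0.05 N and contact force between sieve and organiser below 0.05 N and linear speed of sieve below 0.03 m/s and angle between pot_mouth's own z axis and vertical below 0.05 rad and distance of pot_mouth from where it was at the start of the episode below 0.03 m and distance of drip_bowl from where it was at the start of the episode below 0.04 m); the arm keeps its last pose, push and grip.
It fails at once if the sieve touches the pot (over 0.5 N) (contact force between sieve and pot above 0.5 N).
It fails at once if the sieve or the robot knocks the organiser (contact force between sieve and organiser above 0.5 N or contact force between any of the arm, the fingers and organiser above 3 N).
It fails at once if the lid is dropped (falls free faster than 0.4 m/s, about 8 mm) or banged down on the trivet (over 60 N) (contact force between lid and trivet above 60 N or (contact force between the fingers and lid below 0.1 N and linear speed of lid above 0.4 m/s)).
It fails at once if the pot is pushed more than 30 mm or tipped (distance of pot_mouth from where it was at the start of the episode above 0.03 m or angle between pot_mouth's own z axis and vertical above 0.3 rad).
It fails at once if a bystander is pushed more than 30 mm or knocked over (distance of any of jar_a, jar_b, mill, mortar, salt_crock, spoon_a, spoon_b from where it was at the start of the episode above 0.03 m or angle between any of jar_a, jar_b, mill's own z axis and vertical above 0.5 rad).
It also fails if it takes over 72 s, if anything falls off the work surface, if the arm or the gripper's body presses on something with over 40 N, if the wrist force passes 120 N, or if a joint passes its speed limit or range.

ROBOT

A 6-joint arm with a two-finger parallel gripper is mounted at the origin on the work surface. World frame = base frame: x ahead of the robot, y to its left, z up, the work surface at z = 0. Lengths are in m, angles in rad, forces in N, time in s.
With the tool pointing down it reaches from about 0.35 to 0.975 m from the base axis. Payload 4.9 kg.
Tool frame: the origin (TCP) lies midway between the tips of the shut fingers; the grasp point (between the pads) lies 19 mm behind it; z points along the fingers, y is the direction in which the jaws open and shut (so a half turn about z gives the same grasp; the last joint's range is limited). The gripper opens to 85 mm and grips with 20 to 120 N. Pads are 22 mm wide; open, the fingers measure 114 mm over their backs; the gripper's body (76 mm by 85 mm) begins 54 mm behind the grasp point. The pads swing forward as they close: fully open they stand 13 mm farther back than shut.
Start: joints at [-1.292, 0.053, 1.613, -0, 1.476, -0.119], TCP at [0.242, -0.576, 0.231] pointing down, gripper open.
Joint ranges: [-3.01, 3.01], [-1.01, 2.22], [0.06, 2.58], [-1.02, 4.17], [0.09, 2.62], [-3.14, 3.14]. Speed limits (rad/s): [2.57, 2.57, 3.14, 3.14, 3.14, 3.14].

INTERFACE

Orientations are given as a unit quaternion [w, x, y, z].
In Python, from plant import manip gives the robot as it stands. The module is installed in compiled form; this text tells all that it offers.
- The arm moves only by the tool move_arm, never from a script. Its argument "rows" is a list of rows, each an object of numbers: "tx", "ty", "tz": the shift along the tool's x, y, z in m; "ax", "ay", "az": the turn, a rotation vector about the tool's x, y, z in degrees; "jaw": the closure in counts, from 0 (fully open) to 255 (shut). In form: [{"tx": .., "ty": .., "tz": .., "ax": .., "ay": .., "az": .., "jaw": ..}, ...]. A call has 1 to 12 rows; each row shifts and turns the pose as measured when the row begins, along the tool's axes as they then stand; what a row does not reach is not made up. A row lasts 1/10 s, in which the tool goes at most 50 mm and 8.59 degrees, less where a joint would pass 70% of its speed; a pose out of reach is approached as far as the arm can. A call with a gripper value outside its range is refused whole. The fingers move at their own pace and stop on an object; the grip force is fixed at half the most. Time passes only in rows, so rows that do not move let the fingers close. It gives the time, the measured TCP pose, the force and the opening at its end, in the units of the state.
- manip.state(): the state, without advancing time (a new reading comes with each control period).
- manip.grab_frame(name): name is "scene" or "side" or "wrist"; returns a dict with "color" (384x512x3 uint8, red, green, blue), "intrinsics" (3x3 intrinsics, pixels), "R" (3x3) and "t" (3): a world point X has camera coordinates R X + t. Camera axes: x right, y down, z forward; pixel columns grow to the right and rows downward; lengths in m; the calibration is good to about 2 mm. A picture is of the moment at which its call begins. There is no depth.
- manip.job_done(): hands the job in, once; it reports no verdict.
The state is a dict: "time": time; "joint_pos": joint angles; "joint_vel": joint speeds; "joint_efforts": joint torques, N m; "tool_pos": TCP position; "tool_rot": TCP orientation; "contact_force": force on the tool from outside, world axes, zero at the start; "ft_torque": the same for the moment, N m; "gripper_width": opening from 0.0 (shut) to 1.0 (fully open).
Only numpy, scipy, OpenCV 4.12 (cv2) and the standard library are available. Lean on these libraries where they do the work, as an engineer would, in place of code of your own. Each camera call takes 0.05 s, during which the arm holds its last target.

## Working session

There is one attempt and no reset: what is moved stays moved. The work goes in short steps, Python scripts to look and compute and a tool call to move; the robot and the scene stay as the last step left them, time stands still between calls to the robot, and variables do not carry over. Pictures are saved under pics/ and viewed, and the job is handed in when it is done.

Besides the shell and the picture viewer there is one more tool, called after "Call:" in YAML: its name, and indented under it one key for each argument. move_arm: Moves the arm, as the interface text tells. Its arguments: {"type":"object","properties":{"rows":{"type":"array"}},"required":["rows"]}

```bash
mkdir -p pics; python3 - <<'E'
from plant import manip
import cv2,pickle
print(manip.state())
d={}
for n in ["scene","side","wrist"]:
    f=manip.grab_frame(n); d[n]=f
    cv2.imwrite(f"pics/a_{n}.png",f["color"][:,:,::-1])
    print(n,f["intrinsics"],f["R"],f["t"])
pickle.dump(d,open("a.pkl","wb"))
E
```

```text
{'time': 0.0, 'joint_pos': array([-1.29201263e+00,  5.34016990e-02,  1.61429579e+00, -9.03381695e-06,
        1.47598779e+00, -1.18965864e-01]), 'joint_vel': array([ 0.00074582, -0.0015725 , -0.00062061,  0.00122516, -0.00130825,
       -0.00104486]), 'joint_efforts': array([ 2.68477903e-03, -3.93677437e+01, -3.70173275e+01, -8.13485258e-06,
        7.04422957e-03, -6.60351390e-06]), 'tool_pos': array([ 0.24193594, -0.57560059,  0.23003415]), 'tool_rot': array([-1.04261287e-03,  9.80288882e-01,  1.97566731e-01, -8.80024182e-05]), 'contact_force': array([ 0.54372665, -0.02523239, -0.06810407]), 'ft_torque': array([-0.01850258, -0.02977261, -0.03052961]), 'gripper_width': 0.998914573815628}
scene [[485.60577213   0.         252.08801688]
 [  0.         485.60577213 190.56984257]
 [  0.           0.           1.        ]] [[-0.03922643  0.99917042  0.01094313]
 [ 0.70915356  0.03555274 -0.7041571 ]
 [-0.70396201 -0.01986121 -0.70995987]] [ 0.01039027 -0.32482815  1.52967078]
side [[438.74402098   0.         251.70942357]
 [  0.         438.74402098 191.45257495]
 [  0.           0.           1.        ]] [[-0.90709604 -0.42086137  0.00724487]
 [-0.24472753  0.51330906 -0.82257051]
 [ 0.3424693  -0.74792347 -0.56861698]] [0.50410977 0.2294719  1.01282167]
wrist [[342.51479304   0.         250.29208806]
 [  0.         342.51479304 188.21129239]
 [  0.           0.           1.        ]] [[ 3.87979298e-01 -9.21668088e-01 -7.32044411e-06]
 [-8.81837532e-01 -3.71214801e-01  2.90795699e-01]
 [-2.68019834e-01 -1.12816256e-01 -9.56785170e-01]] [-0.62462727 -0.03764997  0.37884984]
```

View pics/a_scene.png

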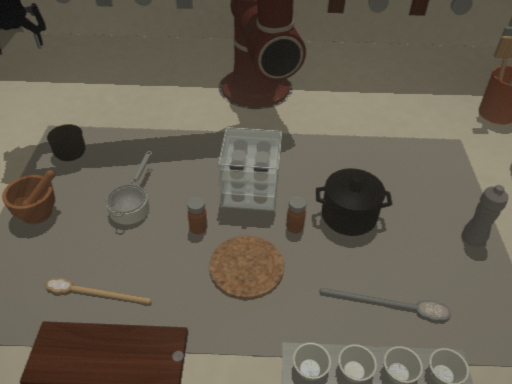

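View pics/a_side.png

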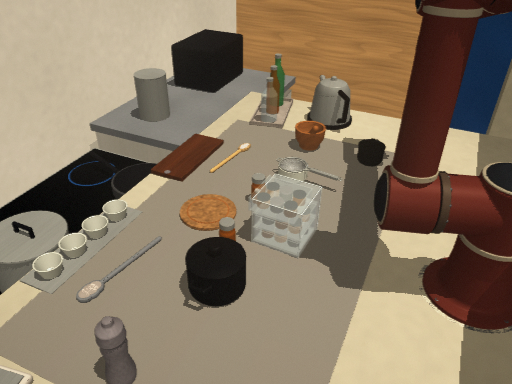

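View pics/a_wrist.png

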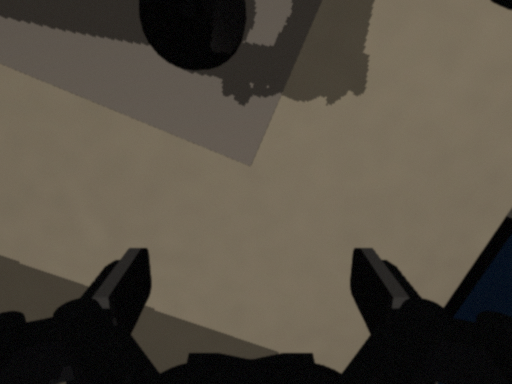

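```bash
python3 - <<'E'
import cv2
a=cv2.imread("pics/a_scene.png"); b=cv2.imread("pics/a_side.png")
def crop(im,x,y,w,h,s,n): cv2.imwrite(f"pics/{n}.png",cv2.resize(im[y:y+h,x:x+w],None,fx=s,fy=s,interpolation=cv2.INTER_CUBIC))
crop(a,280,140,130,100,6,"c_pot"); crop(a,90,140,130,100,6,"c_sieve"); crop(a,190,120,130,180,3.3,"c_org")
crop(b,170,130,190,180,3.3,"c_side")
E
```

```text
(no output)
```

View pics/c_pot.png

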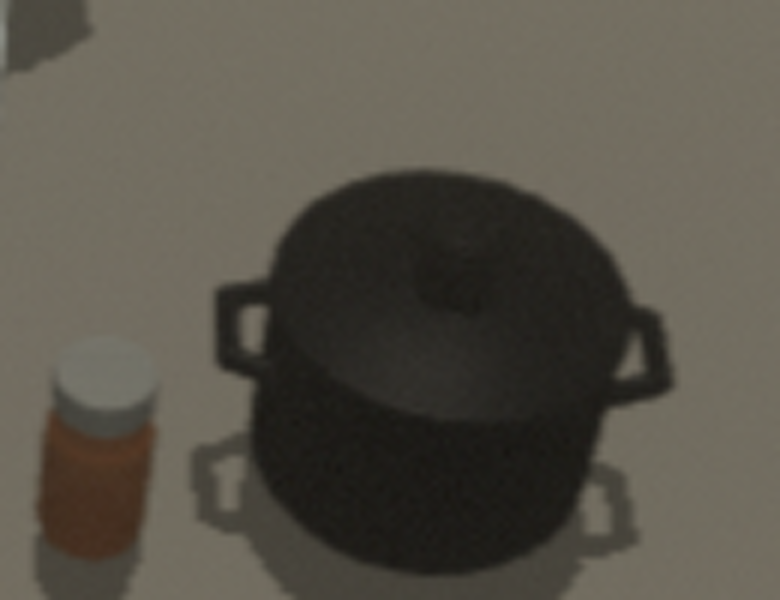

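View pics/c_sieve.png

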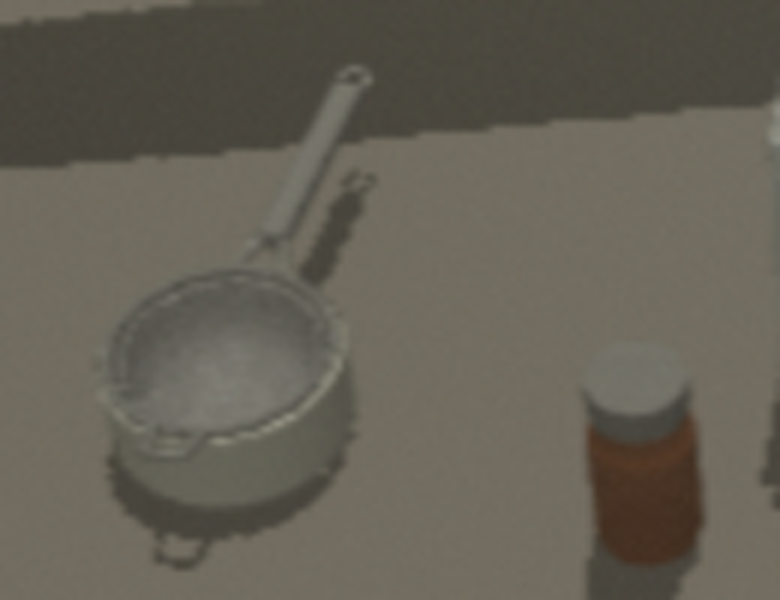

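View pics/c_org.png

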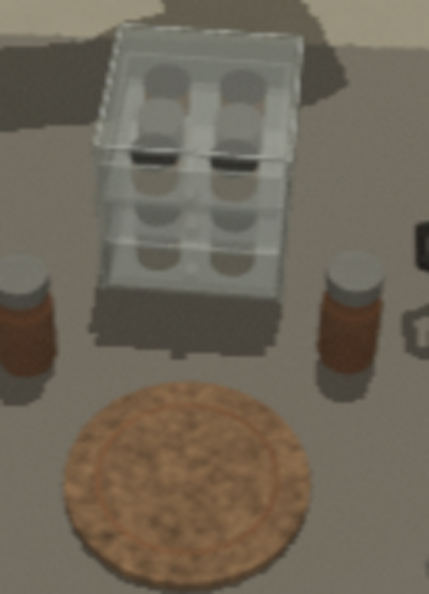

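View pics/c_side.png

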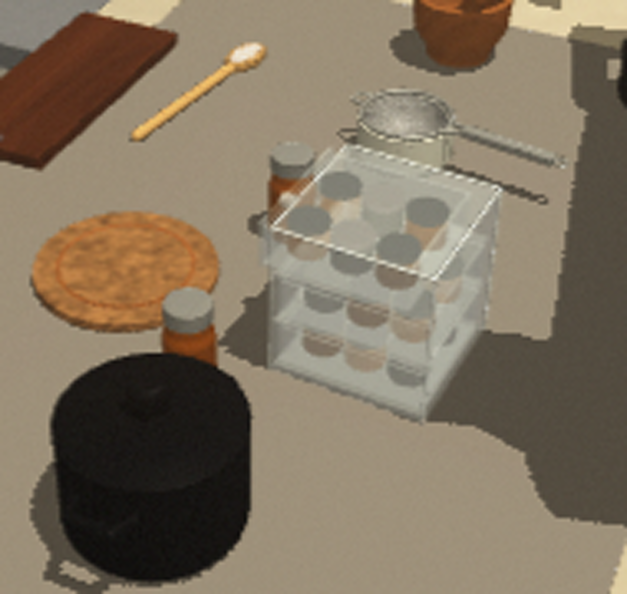

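```bash
cat > h.py <<'E'
import numpy as np,cv2,pickle
def ray(f,p,z):
    K,R,t=f["intrinsics"],f["R"],f["t"]
    C=-R.T@t; d=R.T@np.linalg.inv(K)@np.array([p[0],p[1],1.]); return C+d*(z-C[2])/d[2]
def tri(fs,ps):
    A=np.zeros((3,3));b=np.zeros(3)
    for f,p in zip(fs,ps):
        C=-f["R"].T@f["t"]; d=f["R"].T@np.linalg.inv(f["intrinsics"])@np.array([p[0],p[1],1.]);d/=np.linalg.norm(d)
        M=np.eye(3)-np.outer(d,d);A+=M;b+=M@C
    return np.linalg.solve(A,b)
def proj(f,X):
    c=np.atleast_2d(X)@f["R"].T+f["t"]; q=c@f["intrinsics"].T; return q[:,:2]/q[:,2:]
def circ(f,im,c,r,s,off,col):
    th=np.linspace(0,2*np.pi,90); X=np.c_[c[0]+r*np.cos(th),c[1]+r*np.sin(th),np.full(90,c[2])]
    p=((proj(f,X)-off)*s).astype(int); cv2.polylines(im,[p.reshape(-1,1,2)],True,col,1)
E
python3 - <<'E'
from h import *
d=pickle.load(open("a.pkl","rb")); S,D=d["scene"],d["side"]
P=lambda x,y:(280+x/6,140+y/6); Q=lambda x,y:(90+x/6,140+y/6); O=lambda x,y:(190+x/3.3,120+y/3.3); B=lambda x,y:(170+x/3.3,130+y/3.3)
print("knob tri",tri([S,D],[P(452,272),B(147,398)]))
print("knob S z.119",ray(S,P(452,272),.119),"D",ray(D,B(147,398),.119))
print("lid L/R S",ray(S,P(270,300),.092),ray(S,P(632,315),.092),"T/B",ray(S,P(425,170),.092),ray(S,P(450,422),.092))
print("handles",ray(S,P(217,320),.067),ray(S,P(672,360),.067))
for n,p in dict(L=(65,480),R=(311,478),T=(187,382),B=(187,573)).items(): print("triv",n,ray(S,O(*p),.01))
for n,p in dict(L=(33,266),R=(220,266),T=(130,211),B=(122,320)).items(): print("trivD",n,ray(D,B(*p),.01))
for n,p in dict(L=(106,370),R=(347,345),T=(240,268),B=(215,438)).items(): print("sv",n,ray(S,Q(*p),.045))
print("hend",ray(S,Q(355,72),.046),ray(D,B(563,162),.046),tri([S,D],[Q(355,72),B(563,162)]))
print("hnear",ray(S,Q(275,232),.046)); print("ear",ray(S,Q(172,455),.046),ray(D,B(352,98),.046))
for n,p in dict(TLb=(118,24),TRb=(302,36),TLf=(94,148),TRf=(294,160)).items(): print("org",n,ray(S,O(*p),.138))
for n,p in dict(a=(345,145),b=(500,186),c=(434,279),d=(270,228)).items(): print("orgD",n,ray(D,B(*p),.138))
print("jars",ray(S,O(20,272),.065),ray(S,O(355,272),.065),tri([S,D],[O(20,275),B(292,158)]),tri([S,D],[O(355,275),B(188,308)]))
E
```

```text
knob tri [0.53724861 0.23637748 0.10896913]
knob S z.119 [0.54843632 0.23420426 0.119     ] D [0.53123114 0.24485951 0.119     ]
lid L/R S [0.53897591 0.17227352 0.092     ] [0.54011112 0.30585268 0.092     ] T/B [0.46435925 0.23735344 0.092     ] [0.59738816 0.2324614  0.092     ]
handles [0.52565874 0.15595997 0.067     ] [0.53825475 0.32624424 0.067     ]
triv L [ 0.69645806 -0.07348255  0.01      ]
triv R [0.68738178 0.08519874 0.01      ]
triv T [0.61124029 0.00128409 0.01      ]
triv B [0.76254057 0.00841564 0.01      ]
trivD L [0.76177327 0.03761525 0.01      ]
trivD R [ 0.61720759 -0.03114538  0.01      ]
trivD T [ 0.72732747 -0.06980763  0.01      ]
trivD B [0.6568491  0.06838395 0.01      ]
sv L [ 0.55469009 -0.32058249  0.045     ]
sv R [ 0.53696009 -0.2313916   0.045     ]
sv T [ 0.49707958 -0.28159595  0.045     ]
sv B [ 0.58731307 -0.27137658  0.045     ]
hend [ 0.37825252 -0.25820494  0.046     ] [ 0.38420611 -0.26230192  0.046     ] [ 0.38297458 -0.25664146  0.04987206]
hnear [ 0.47702369 -0.27169327  0.046     ]
ear [ 0.59740177 -0.28501264  0.046     ] [ 0.60033569 -0.28531362  0.046     ]
org TLb [ 0.38445291 -0.05988849  0.138     ]
org TRb [0.39133752 0.0734878  0.138     ]
org TLf [ 0.51859793 -0.06551073  0.138     ]
org TRf [0.52358958 0.06773541 0.138     ]
orgD a [ 0.52150877 -0.0677519   0.138     ]
orgD b [ 0.39100692 -0.06471549  0.138     ]
orgD c [0.39761081 0.06820471 0.138     ]
orgD d [0.52779375 0.06198006 0.138     ]
jars [ 0.56576797 -0.1144773   0.065     ] [0.55448487 0.11293366 0.065     ] [ 0.5859755  -0.11043584  0.08310889] [0.57267561 0.11072154 0.08186633]
```

```bash
cat > ov.py <<'E'
from h import *
d=pickle.load(open("a.pkl","rb")); S,D=d["scene"],d["side"]
def go(f,x,y,w,h,s,n,cs,pts,gain=1.8):
    im=cv2.resize(f["color"][y:y+h,x:x+w,::-1],None,fx=s,fy=s,interpolation=cv2.INTER_CUBIC)
    im=np.clip(im.astype(float)*gain,0,255).astype(np.uint8)
    off=np.array([x-.0,y-.0])
    for c,r,col in cs: circ(f,im,c,r,s,off,col)
    for p in pts:
        q=((proj(f,p)[0]-off)*s).astype(int); cv2.drawMarker(im,tuple(int(v) for v in q),(0,0,255),0,10,1)
    return im
E
python3 - <<'E'
from ov import *
g=(0,255,0);r=(0,0,255)
px,py=.533,.240
cs=[((px,py,.128),.012,r),((px,py,.119),.016,r),((px,py,.092),.067,g),((px,py,.0),.066,g)]
a=go(S,290,150,110,95,5,"",cs,[],2.5); b=go(D,170,230,90,80,5,"",cs,[],3)
H=max(a.shape[0],b.shape[0]); a=cv2.copyMakeBorder(a,0,H-a.shape[0],0,0,0); b=cv2.copyMakeBorder(b,0,H-b.shape[0],0,0,0)
im=np.hstack([a,b]); im=cv2.resize(im,None,fx=.8,fy=.8);print(im.shape);cv2.imwrite("pics/o1.png",im)
sx,sy=.542,-.276; u=np.array([.9937,-.1118])
cs=[((sx,sy,.047),.0455,g),((sx,sy,.0),.03,r),((sx,sy,.042),.047,r)]
pts=[(sx-u[0]*k,sy-u[1]*k,.046) for k in(.058,.085,.152,-.059)]
a=go(S,90,140,75,95,5,"",cs,pts,1.6); b=go(D,270,150,80,60,5,"",cs,pts,1.3)
H=max(a.shape[0],b.shape[0]); a=cv2.copyMakeBorder(a,0,H-a.shape[0],0,0,0); b=cv2.copyMakeBorder(b,0,H-b.shape[0],0,0,0)
cv2.imwrite("pics/o2.png",np.hstack([a,b]))
cs=[((.689,.004,.01),.08,g)]
def box(z): return [(.456+x*.065-y*.003,.003+y*.065+x*.003,z) for x in(-1,1) for y in(-1,1)]
a=go(S,190,120,130,180,3,"",cs,box(.138)+box(0),1.3); b=go(D,170,160,160,100,2.5,"",cs,box(.138)+box(0),1.2)
H=max(a.shape[0],b.shape[0]); a=cv2.copyMakeBorder(a,0,H-a.shape[0],0,0,0); b=cv2.copyMakeBorder(b,0,H-b.shape[0],0,0,0)
cv2.imwrite("pics/o3.png",np.hstack([a,b]))
E
```

```text
(380, 800, 3)
```

View pics/o1.png

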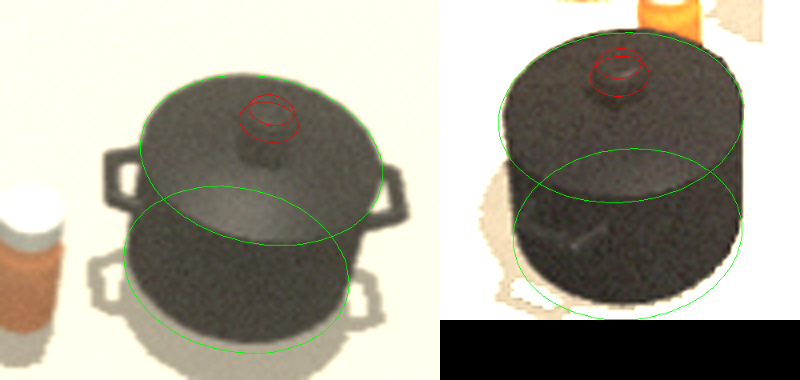

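View pics/o2.png

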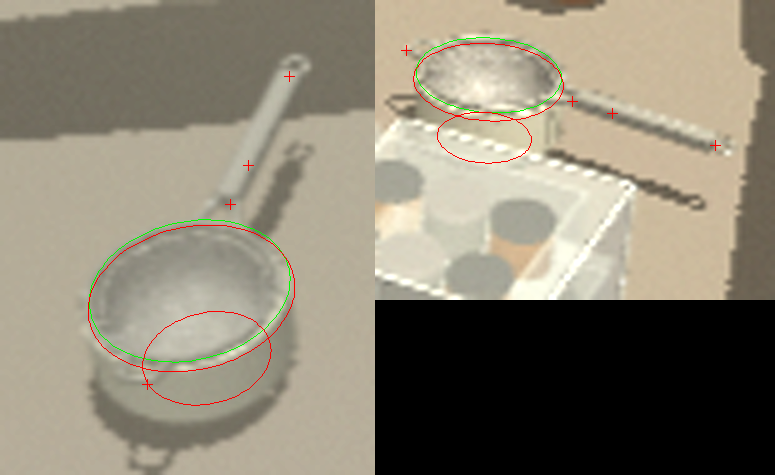

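View pics/o3.png

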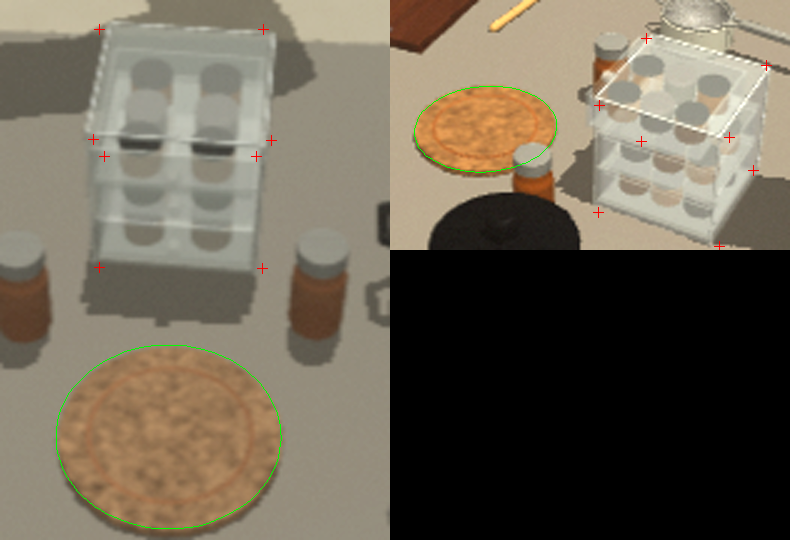

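Call:
move_arm:
  rows:
    - {"tx": 0.015, "ty": -0.016, "tz": -0.01, "jaw": 0}
    - {"tx": 0.029, "ty": -0.032, "tz": -0.01, "jaw": 0}
    - {"tx": 0.029, "ty": -0.032, "tz": -0.01, "jaw": 0}
    - {"tx": 0.029, "ty": -0.032, "tz": -0.01, "jaw": 0}
    - {"tx": 0.029, "ty": -0.032, "tz": -0.01, "jaw": 0}
    - {"tx": 0.029, "ty": -0.032, "tz": -0.01, "jaw": 0}
    - {"tx": 0.029, "ty": -0.032, "tz": -0.01, "jaw": 0}
    - {"tx": 0.029, "ty": -0.032, "jaw": 0}
    - {"tx": 0.029, "ty": -0.032, "jaw": 0}
    - {"tx": 0.029, "ty": -0.032, "jaw": 0}
    - {"tx": 0.029, "ty": -0.032, "jaw": 0}
    - {"tx": 0.029, "ty": -0.032, "jaw": 0}

```text
schema error: expected keys tx, ty, tz, ax, ay, az, jaw
```

Call:
move_arm:
  rows:
    - {"tx": 0.015, "ty": -0.016, "tz": -0.01, "ax": 0, "ay": 0, "az": 0, "jaw": 0}
    - {"tx": 0.029, "ty": -0.032, "tz": -0.01, "ax": 0, "ay": 0, "az": 0, "jaw": 0}
    - {"tx": 0.029, "ty": -0.032, "tz": -0.01, "ax": 0, "ay": 0, "az": 0, "jaw": 0}
    - {"tx": 0.029, "ty": -0.032, "tz": -0.01, "ax": 0, "ay": 0, "az": 0, "jaw": 0}
    - {"tx": 0.029, "ty": -0.032, "tz": -0.01, "ax": 0, "ay": 0, "az": 0, "jaw": 0}
    - {"tx": 0.029, "ty": -0.032, "tz": -0.01, "ax": 0, "ay": 0, "az": 0, "jaw": 0}
    - {"tx": 0.029, "ty": -0.032, "tz": -0.01, "ax": 0, "ay": 0, "az": 0, "jaw": 0}
    - {"tx": 0.029, "ty": -0.032, "tz": 0, "ax": 0, "ay": 0, "az": 0, "jaw": 0}
    - {"tx": 0.029, "ty": -0.032, "tz": 0, "ax": 0, "ay": 0, "az": 0, "jaw": 0}
    - {"tx": 0.029, "ty": -0.032, "tz": 0, "ax": 0, "ay": 0, "az": 0, "jaw": 0}
    - {"tx": 0.029, "ty": -0.032, "tz": 0, "ax": 0, "ay": 0, "az": 0, "jaw": 0}
    - {"tx": 0.029, "ty": -0.032, "tz": 0, "ax": 0, "ay": 0, "az": 0, "jaw": 0}

```text
time: 1.35
tool_pos: [0.4106, -0.0928, 0.3009]
tool_rot: [-0.004, 0.981, 0.192, 0.001]
contact_force: [0.7, -0.5, 0.3]
gripper_width: 1.001
```

Call:
move_arm:
  rows:
    - {"tx": 0.03, "ty": -0.033, "tz": 0, "ax": 0, "ay": 0, "az": 0, "jaw": 0}
    - {"tx": 0.03, "ty": -0.033, "tz": 0, "ax": 0, "ay": 0, "az": 0, "jaw": 0}
    - {"tx": 0.03, "ty": -0.033, "tz": 0, "ax": 0, "ay": 0, "az": 0, "jaw": 0}
    - {"tx": 0.03, "ty": -0.033, "tz": 0.005, "ax": 0, "ay": 0, "az": 0, "jaw": 0}
    - {"tx": 0.03, "ty": -0.033, "tz": 0.01, "ax": 0, "ay": 0, "az": 0, "jaw": 0}
    - {"tx": 0.03, "ty": -0.033, "tz": 0.015, "ax": 0, "ay": 0, "az": 0, "jaw": 0}
    - {"tx": 0.03, "ty": -0.033, "tz": 0.015, "ax": 0, "ay": 0, "az": 0, "jaw": 0}
    - {"tx": 0.02, "ty": -0.02, "tz": 0.01, "ax": 0, "ay": 0, "az": 0, "jaw": 0}
    - {"tx": 0, "ty": 0, "tz": 0, "ax": 0, "ay": 0, "az": 0, "jaw": 0}

```text
time: 2.25
tool_pos: [0.5306, 0.2464, 0.2449]
tool_rot: [-0.003, 0.981, 0.196, 0.002]
contact_force: [0.1, -0.1, -1.1]
gripper_width: 1.001
```

```bash
cat >> h.py <<'E'
from scipy.spatial.transform import Rotation
def snap(name,tag):
    from plant import manip
    f=manip.grab_frame(name); pickle.dump(f,open(tag+".pkl","wb")); cv2.imwrite(f"pics/{tag}.png",f["color"][:,:,::-1]); return f
def delta(target,theta=None):
    from plant import manip
    s=manip.state(); w,x,y,z=s["tool_rot"]; R=Rotation.from_quat([x,y,z,w]).as_matrix()
    dl=R.T@(np.array(target)-s["tool_pos"]); th=np.degrees(np.arctan2(R[1,0],R[0,0]))
    print("t",s["time"],"pos",s["tool_pos"].round(4),"theta",th.round(2),"toolz",R[:,2].round(4),"d tool",dl.round(4),"w",round(s["gripper_width"],3),"F",s["contact_force"].round(2))
    if theta is not None:
        q=Rotation.from_euler("z",theta,degrees=True)*Rotation.from_matrix([[1,0,0],[0,-1,0],[0,0,-1]])
        print("rotvec tool deg",(Rotation.from_matrix(R.T@q.as_matrix()).as_rotvec(degrees=True)).round(2))
    return s
E
python3 - <<'E'
from h import *
delta([.532,.24,.106],0); f=snap("wrist","w1")
im=f["color"][:,:,::-1].copy()
im=np.clip(im*2.,0,255).astype(np.uint8)
px,py=.532,.24
for c,r in [((px,py,.128),.012),((px,py,.119),.016),((px,py,.092),.067)]: circ(f,im,c,r,1,np.zeros(2),(0,255,0))
cv2.imwrite("pics/w1o.png",im)
E
```

```text
t 2.25 pos [0.5306 0.2464 0.2449] theta 22.56 toolz [ 0.003   0.0061 -1.    ] d tool [-0.0019  0.007   0.1389] w 1.001 F [ 0.05 -0.14 -1.13]
rotvec tool deg [-0.31 -0.24 22.56]
```

View pics/w1o.png

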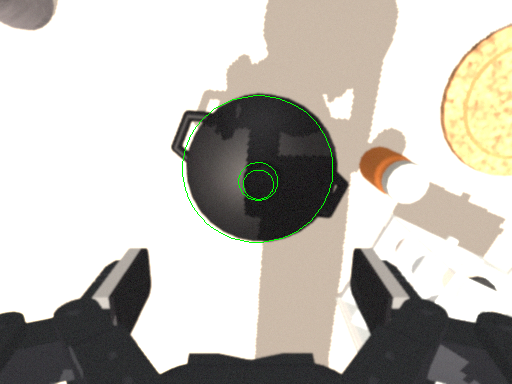

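```bash
python3 - <<'E'
from h import *
f=pickle.load(open("w1.pkl","rb"))
c=proj(f,[.532,.24,.092])[0]; print(c, ray(f,c+[3.5,-1],.092))
im=np.clip(f["color"][130:260,170:350,::-1]*3.5,0,255).astype(np.uint8)
cv2.imwrite("pics/w1c.png",cv2.resize(im,None,fx=4.4,fy=4.4,interpolation=cv2.INTER_CUBIC))
im=np.clip(f["color"][80:260,160:360,::-1]*1.5,0,255).astype(np.uint8)
cv2.imwrite("pics/w1d.png",cv2.resize(im,None,fx=3.3,fy=3.3,interpolation=cv2.INTER_CUBIC))
E
```

```text
[257.69266918 173.62931894] [0.53404631 0.2374787  0.092     ]
```

View pics/w1c.png

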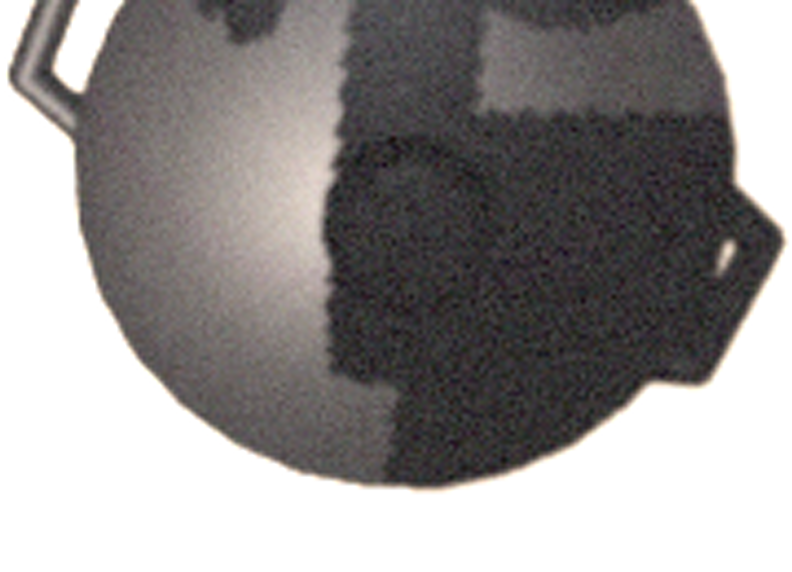

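View pics/w1d.png

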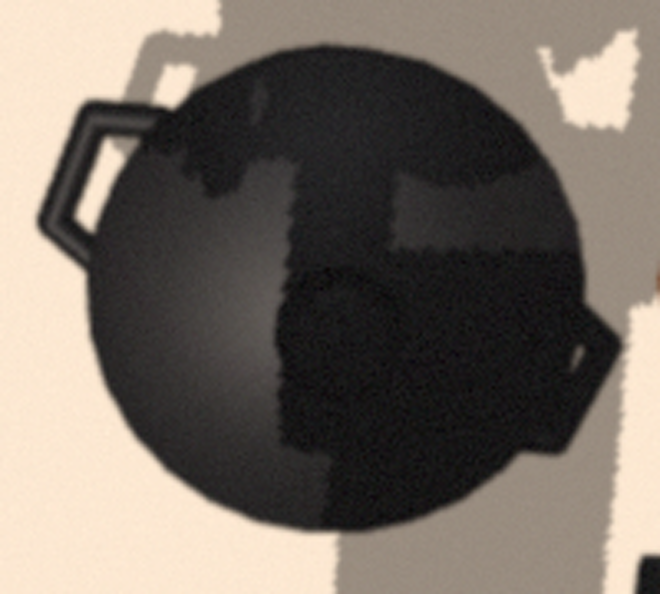

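Call:
move_arm:
  rows:
    - {"tx": 0, "ty": 0.004, "tz": 0.005, "ax": -0.3, "ay": -0.24, "az": 0, "jaw": 0}
    - {"tx": 0, "ty": 0.004, "tz": 0.03, "ax": 0, "ay": 0, "az": 0, "jaw": 0}
    - {"tx": 0, "ty": 0, "tz": 0.035, "ax": 0, "ay": 0, "az": 0, "jaw": 0}
    - {"tx": 0, "ty": 0, "tz": 0.03, "ax": 0, "ay": 0, "az": 0, "jaw": 0}
    - {"tx": 0, "ty": 0, "tz": 0.015, "ax": 0, "ay": 0, "az": 0, "jaw": 0}
    - {"tx": 0, "ty": 0, "tz": 0.0, "ax": 0, "ay": 0, "az": 0, "jaw": 0}

```text
time: 2.9
tool_pos: [0.5363, 0.2309, 0.1316]
tool_rot: [0.002, 0.981, 0.192, 0.005]
contact_force: [0.9, 0.3, -0.6]
gripper_width: 0.994
```

```bash
python3 - <<'E'
from h import *
delta([.533,.2385,.106],22.5); f=snap("wrist","w2")
cv2.imwrite("pics/w2o.png",np.clip(f["color"][:,:,::-1]*3.,0,255).astype(np.uint8))
E
```

```text
t 2.9 pos [0.5363 0.2309 0.1316] theta 22.1 toolz [ 0.01   -0.0019 -0.9999] d tool [-0.0004 -0.0085  0.0255] w 0.994 F [ 0.93  0.29 -0.63]
rotvec tool deg [ 0.32 -0.49 -0.4 ]
```

View pics/w2o.png

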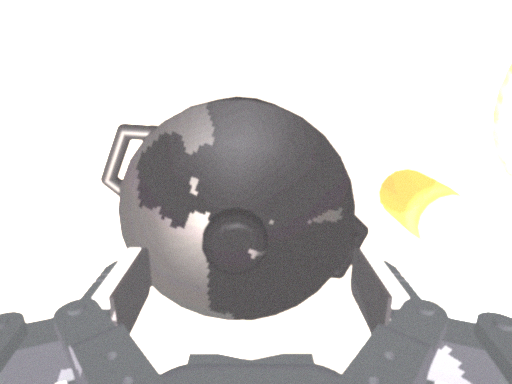

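```bash
python3 - <<'E'
from h import *
f=pickle.load(open("w2.pkl","rb"))
print(ray(f,(234.5,240),.119),ray(f,(234.5,238),.126), ray(f,(237,207),.09))
E
```

```text
[0.53370899 0.23797802 0.119     ] [0.5378143  0.23930934 0.126     ] [0.54046998 0.24023329 0.09      ]
```

Call:
move_arm:
  rows:
    - {"tx": 0, "ty": -0.005, "tz": 0.005, "ax": 0.3, "ay": -0.4, "az": 0, "jaw": 0}
    - {"tx": 0, "ty": -0.003, "tz": 0.008, "ax": 0, "ay": 0, "az": 0, "jaw": 0}
    - {"tx": 0, "ty": 0, "tz": 0.008, "ax": 0, "ay": 0, "az": 0, "jaw": 0}
    - {"tx": 0, "ty": 0, "tz": 0.004, "ax": 0, "ay": 0, "az": 0, "jaw": 0}
    - {"tx": 0, "ty": 0, "tz": 0.0, "ax": 0, "ay": 0, "az": 0, "jaw": 0}

```text
time: 3.45
tool_pos: [0.5377, 0.2399, 0.1125]
tool_rot: [-0.001, 0.981, 0.192, 0.007]
contact_force: [0.2, -0.4, -0.5]
gripper_width: 0.997
```

```bash
python3 - <<'E'
from h import *
delta([.534,.238,.106],22.5)
E
```

```text
t 3.45 pos [0.5377 0.2399 0.1125] theta 22.09 toolz [ 0.0126  0.0038 -0.9999] d tool [-0.0042  0.0004  0.0064] w 0.997 F [ 0.15 -0.42 -0.47]
rotvec tool deg [ 0.07 -0.75 -0.41]
```

Call:
move_arm:
  rows:
    - {"tx": -0.004, "ty": 0, "tz": 0.005, "ax": 0, "ay": -0.8, "az": 0, "jaw": 0}
    - {"tx": 0, "ty": 0, "tz": 0.001, "ax": 0, "ay": 0, "az": 0, "jaw": 60}
    - {"tx": 0, "ty": 0, "tz": 0, "ax": 0, "ay": 0, "az": 0, "jaw": 200}
    - {"tx": 0, "ty": 0, "tz": 0, "ax": 0, "ay": 0, "az": 0, "jaw": 255}
    - {"tx": 0, "ty": 0, "tz": 0, "ax": 0, "ay": 0, "az": 0, "jaw": 255}
    - {"tx": 0, "ty": 0, "tz": 0, "ax": 0, "ay": 0, "az": 0, "jaw": 255}
    - {"tx": 0, "ty": 0, "tz": 0, "ax": 0, "ay": 0, "az": 0, "jaw": 255}

```text
time: 4.15
tool_pos: [0.5342, 0.2388, 0.1068]
tool_rot: [0.0, 0.981, 0.192, -0.0]
contact_force: [0.3, 0.1, -0.3]
gripper_width: 0.344
```

```bash
python3 - <<'E'
from h import *
delta([.534,.238,.106],22.5);f=snap("wrist","w3")
cv2.imwrite("pics/w3o.png",np.clip(f["color"][:,:,::-1]*3.,0,255).astype(np.uint8))
E
```

```text
t 4.15 pos [0.5342 0.2388 0.1068] theta 22.1 toolz [-4.e-04 -1.e-03 -1.e+00] d tool [-0.0005  0.0007  0.0008] w 0.344 F [ 0.31  0.13 -0.3 ]
rotvec tool deg [ 0.05  0.04 -0.4 ]
```

View pics/w3o.png

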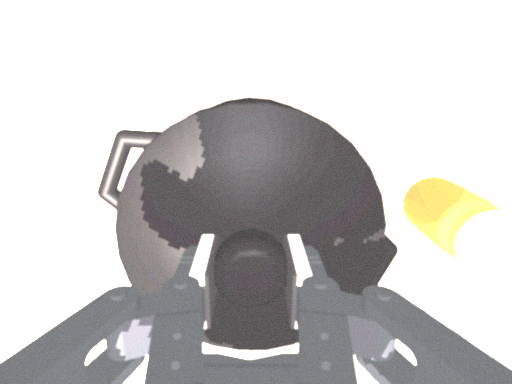

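Call:
move_arm:
  rows:
    - {"tx": 0, "ty": 0, "tz": -0.002, "ax": 0, "ay": 0, "az": 0, "jaw": 255}
    - {"tx": 0, "ty": 0, "tz": -0.005, "ax": 0, "ay": 0, "az": 0, "jaw": 255}
    - {"tx": 0, "ty": 0, "tz": -0.01, "ax": 0, "ay": 0, "az": 0, "jaw": 255}
    - {"tx": 0, "ty": 0, "tz": -0.015, "ax": 0, "ay": 0, "az": 0, "jaw": 255}
    - {"tx": 0, "ty": 0, "tz": -0.02, "ax": 0, "ay": 0, "az": 0, "jaw": 255}
    - {"tx": 0, "ty": 0, "tz": -0.02, "ax": 0, "ay": 0, "az": 0, "jaw": 255}
    - {"tx": 0, "ty": 0, "tz": -0.02, "ax": 0, "ay": 0, "az": 0, "jaw": 255}
    - {"tx": 0, "ty": 0, "tz": 0, "ax": 0, "ay": 0, "az": 0, "jaw": 255}

```text
time: 5.0
tool_pos: [0.5342, 0.2386, 0.2069]
tool_rot: [0.001, 0.981, 0.192, 0.0]
contact_force: [0.7, 0.1, -0.9]
gripper_width: 0.343
```

```bash
python3 - <<'E'
from h import *
delta([.689,.004,.15],22.5);f=snap("side","s4"); g=snap("scene","c4")
a=cv2.resize(f["color"][140:320,140:340,::-1],None,fx=2,fy=2); b=cv2.resize(g["color"][80:260,260:440,::-1],None,fx=2,fy=2)
im=np.hstack([a,b]);cv2.imwrite("pics/m4.png",np.clip(im*2.,0,255).astype(np.uint8))
E
```

```text
t 5.0 pos [0.5342 0.2386 0.2069] theta 22.09 toolz [ 8.0e-04 -1.4e-03 -1.0e+00] d tool [0.0552 0.2755 0.0574] w 0.343 F [ 0.74  0.12 -0.9 ]
rotvec tool deg [ 0.09 -0.01 -0.41]
```

View pics/m4.png

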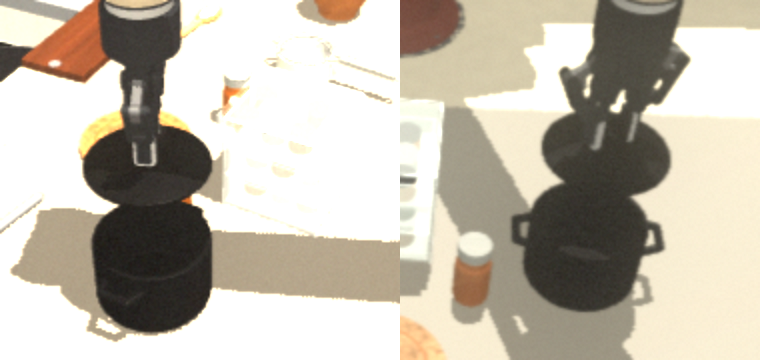

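Call:
move_arm:
  rows:
    - {"tx": 0.003, "ty": 0.014, "tz": 0, "ax": 0, "ay": 0, "az": 0, "jaw": 255}
    - {"tx": 0.006, "ty": 0.029, "tz": 0, "ax": 0, "ay": 0, "az": 0, "jaw": 255}
    - {"tx": 0.006, "ty": 0.03, "tz": 0, "ax": 0, "ay": 0, "az": 0, "jaw": 255}
    - {"tx": 0.006, "ty": 0.03, "tz": 0, "ax": 0, "ay": 0, "az": 0, "jaw": 255}
    - {"tx": 0.006, "ty": 0.03, "tz": 0, "ax": 0, "ay": 0, "az": 0, "jaw": 255}
    - {"tx": 0.006, "ty": 0.03, "tz": 0, "ax": 0, "ay": 0, "az": 0, "jaw": 255}
    - {"tx": 0.006, "ty": 0.03, "tz": 0, "ax": 0, "ay": 0, "az": 0, "jaw": 255}
    - {"tx": 0.006, "ty": 0.03, "tz": 0, "ax": 0, "ay": 0, "az": 0, "jaw": 255}
    - {"tx": 0.005, "ty": 0.026, "tz": 0, "ax": 0, "ay": 0, "az": 0, "jaw": 255}
    - {"tx": 0.003, "ty": 0.014, "tz": 0, "ax": 0, "ay": 0, "az": 0, "jaw": 255}
    - {"tx": 0.002, "ty": 0.008, "tz": 0, "ax": 0, "ay": 0, "az": 0, "jaw": 255}
    - {"tx": 0, "ty": 0, "tz": 0, "ax": 0, "ay": 0, "az": 0, "jaw": 255}

```text
time: 6.3
tool_pos: [0.6846, -0.0113, 0.1807]
tool_rot: [0.0, 0.981, 0.191, -0.018]
contact_force: [0.2, 0.4, -1.7]
gripper_width: 0.343
```

```bash
python3 - <<'E'
from h import *
delta([.689,.004,.036],22.1)
E
```

```text
t 6.3 pos [ 0.6846 -0.0113  0.1807] theta 22.02 toolz [-0.0347 -0.0069 -0.9994] d tool [ 0.0148 -0.0116  0.1443] w 0.343 F [ 0.17  0.39 -1.68]
rotvec tool deg [-0.38  1.99 -0.09]
```

Call:
move_arm:
  rows:
    - {"tx": 0.005, "ty": -0.006, "tz": 0.01, "ax": -0.4, "ay": 2.0, "az": 0, "jaw": 255}
    - {"tx": 0.004, "ty": -0.006, "tz": 0.02, "ax": 0, "ay": 0, "az": 0, "jaw": 255}
    - {"tx": 0, "ty": 0, "tz": 0.025, "ax": 0, "ay": 0, "az": 0, "jaw": 255}
    - {"tx": 0, "ty": 0, "tz": 0.025, "ax": 0, "ay": 0, "az": 0, "jaw": 255}
    - {"tx": 0, "ty": 0, "tz": 0.015, "ax": 0, "ay": 0, "az": 0, "jaw": 255}
    - {"tx": 0, "ty": 0, "tz": 0.005, "ax": 0, "ay": 0, "az": 0, "jaw": 255}
    - {"tx": 0, "ty": 0, "tz": 0, "ax": 0, "ay": 0, "az": 0, "jaw": 255}

```text
time: 7.0
tool_pos: [0.6861, 0.0103, 0.0781]
tool_rot: [-0.001, 0.981, 0.194, 0.001]
contact_force: [0.3, -0.3, -2.6]
gripper_width: 0.341
```

```bash
python3 - <<'E'
from h import *
delta([.689,.004,.036],22.1)
E
```

```text
t 7.0 pos [0.6861 0.0103 0.0781] theta 22.4 toolz [ 8.0e-04  2.5e-03 -1.0e+00] d tool [0.0002 0.007  0.0421] w 0.341 F [ 0.25 -0.32 -2.62]
rotvec tool deg [-0.11 -0.1   0.3 ]
```

Call:
move_arm:
  rows:
    - {"tx": 0, "ty": 0.004, "tz": 0.01, "ax": -0.1, "ay": 0, "az": 0, "jaw": 255}
    - {"tx": 0, "ty": 0.003, "tz": 0.01, "ax": 0, "ay": 0, "az": 0, "jaw": 255}
    - {"tx": 0, "ty": 0, "tz": 0.008, "ax": 0, "ay": 0, "az": 0, "jaw": 255}
    - {"tx": 0, "ty": 0, "tz": 0.004, "ax": 0, "ay": 0, "az": 0, "jaw": 255}
    - {"tx": 0, "ty": 0, "tz": 0.002, "ax": 0, "ay": 0, "az": 0, "jaw": 255}
    - {"tx": 0, "ty": 0, "tz": 0, "ax": 0, "ay": 0, "az": 0, "jaw": 255}

```text
time: 7.6
tool_pos: [0.6917, 0.0029, 0.0452]
tool_rot: [0.001, 0.981, 0.194, 0.004]
contact_force: [-0.4, 0.7, -1.7]
gripper_width: 0.346
```

```bash
python3 - <<'E'
from h import *
delta([.689,.004,.035],22.1)
E
```

```text
t 7.6 pos [0.6917 0.0029 0.0452] theta 22.39 toolz [ 7.5e-03  2.0e-04 -1.0e+00] d tool [-0.0021 -0.0021  0.0102] w 0.346 F [-0.41  0.72 -1.68]
rotvec tool deg [ 0.15 -0.4   0.29]
```

Call:
move_arm:
  rows:
    - {"tx": -0.002, "ty": -0.001, "tz": 0.003, "ax": 0.1, "ay": -0.4, "az": 0, "jaw": 255}
    - {"tx": 0, "ty": 0, "tz": 0.002, "ax": 0, "ay": 0, "az": 0, "jaw": 255}
    - {"tx": 0, "ty": 0, "tz": 0.002, "ax": 0, "ay": 0, "az": 0, "jaw": 255}
    - {"tx": 0, "ty": 0, "tz": 0.001, "ax": 0, "ay": 0, "az": 0, "jaw": 255}
    - {"tx": 0, "ty": 0, "tz": 0, "ax": 0, "ay": 0, "az": 0, "jaw": 255}

```text
time: 8.1
tool_pos: [0.69, 0.0031, 0.0377]
tool_rot: [0.001, 0.981, 0.194, 0.001]
contact_force: [-0.5, -0.3, -1.9]
gripper_width: 0.343
```

```bash
python3 - <<'E'
from h import *
delta([.689,.004,.035],22.1)
E
```

```text
t 8.1 pos [0.69   0.0031 0.0377] theta 22.4 toolz [ 0.0016 -0.001  -1.    ] d tool [-0.0006 -0.0012  0.0027] w 0.343 F [-0.54 -0.33 -1.92]
rotvec tool deg [ 0.09 -0.06  0.3 ]
```

Call:
move_arm:
  rows:
    - {"tx": 0, "ty": 0, "tz": 0.0015, "ax": 0, "ay": 0, "az": 0, "jaw": 255}
    - {"tx": 0, "ty": 0, "tz": 0.0015, "ax": 0, "ay": 0, "az": 0, "jaw": 255}
    - {"tx": 0, "ty": 0, "tz": 0, "ax": 0, "ay": 0, "az": 0, "jaw": 255}

```text
time: 8.4
tool_pos: [0.6904, 0.0031, 0.035]
tool_rot: [0.001, 0.981, 0.194, 0.001]
contact_force: [0.1, 1.1, -0.6]
gripper_width: 0.344
```

```bash
python3 - <<'E'
from h import *
delta([.689,.004,.035],22.1)
f=snap("side","s5");g=snap("scene","c5")
a=cv2.resize(f["color"][130:270,140:290,::-1],None,fx=2.6,fy=2.6); b=cv2.resize(g["color"][180:320,180:330,::-1],None,fx=2.6,fy=2.6)
im=np.hstack([a,b]);cv2.imwrite("pics/m5.png",np.clip(im*1.8,0,255).astype(np.uint8))
E
```

```text
t 8.4 pos [0.6904 0.0031 0.035 ] theta 22.4 toolz [ 0.0025 -0.0011 -1.    ] d tool [-0.001  -0.0014 -0.    ] w 0.344 F [ 0.06  1.08 -0.63]
rotvec tool deg [ 0.12 -0.11  0.3 ]
```

View pics/m5.png

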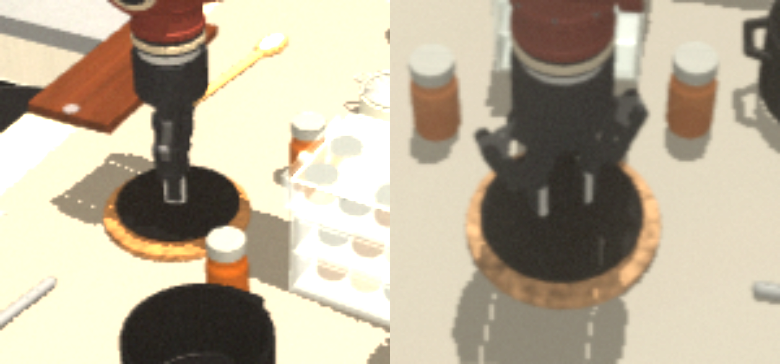

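Call:
move_arm:
  rows:
    - {"tx": 0, "ty": 0, "tz": 0.001, "ax": 0, "ay": 0, "az": 0, "jaw": 255}
    - {"tx": 0, "ty": 0, "tz": 0.001, "ax": 0, "ay": 0, "az": 0, "jaw": 255}

```text
time: 8.7
tool_pos: [0.6906, 0.0031, 0.0346]
tool_rot: [0.001, 0.981, 0.194, 0.001]
contact_force: [-4.2, 0.0, 5.5]
gripper_width: 0.341
```

Call:
move_arm:
  rows:
    - {"tx": 0, "ty": 0, "tz": 0, "ax": 0, "ay": 0, "az": 0, "jaw": 120}
    - {"tx": 0, "ty": 0, "tz": 0, "ax": 0, "ay": 0, "az": 0, "jaw": 60}
    - {"tx": 0, "ty": 0, "tz": 0, "ax": 0, "ay": 0, "az": 0, "jaw": 0}
    - {"tx": 0, "ty": 0, "tz": 0, "ax": 0, "ay": 0, "az": 0, "jaw": 0}
    - {"tx": 0, "ty": 0, "tz": 0, "ax": 0, "ay": 0, "az": 0, "jaw": 0}
    - {"tx": 0, "ty": 0, "tz": -0.01, "ax": 0, "ay": 0, "az": 0, "jaw": 0}
    - {"tx": 0, "ty": 0, "tz": -0.02, "ax": 0, "ay": 0, "az": 0, "jaw": 0}
    - {"tx": 0, "ty": 0, "tz": -0.03, "ax": 0, "ay": 0, "az": 0, "jaw": 0}
    - {"tx": 0, "ty": 0, "tz": -0.03, "ax": 0, "ay": 0, "az": 0, "jaw": 0}
    - {"tx": 0, "ty": 0, "tz": -0.04, "ax": 0, "ay": 0, "az": 0, "jaw": 0}
    - {"tx": 0, "ty": 0, "tz": -0.04, "ax": 0, "ay": 0, "az": 0, "jaw": 0}
    - {"tx": 0, "ty": 0, "tz": -0.02, "ax": 0, "ay": 0, "az": 0, "jaw": 0}

```text
time: 9.9
tool_pos: [0.6879, 0.0035, 0.2294]
tool_rot: [-0.0, 0.981, 0.194, -0.002]
contact_force: [0.6, 0.9, 0.1]
gripper_width: 1.0
```

```bash
python3 - <<'E'
from h import *
delta([.4575,-.267,.25],-6.4)
f=snap("side","s6");g=snap("scene","c6")
A=f["color"][:,:,::-1].copy();B=g["color"][:,:,::-1].copy()
for ff,im in((f,A),(g,B)):
    circ(ff,im,(.69,.003,.01),.056,1,np.zeros(2),(0,255,0)); circ(ff,im,(.532,.239,.088),.06,1,np.zeros(2),(0,255,0))
a=cv2.resize(A[120:310,140:290],None,fx=2.6,fy=2.6); b=cv2.resize(B[130:320,180:400],None,fx=2,fy=2)
H=max(a.shape[0],b.shape[0]); a=cv2.copyMakeBorder(a,0,H-a.shape[0],0,0,0); b=cv2.copyMakeBorder(b,0,H-b.shape[0],0,0,0)
im=np.hstack([a,b])[:,:800];cv2.imwrite("pics/m6.png",np.clip(im*1.8,0,255).astype(np.uint8))
E
```

```text
t 9.9 pos [0.6879 0.0035 0.2294] theta 22.4 toolz [-3.8e-03 -6.0e-04 -1.0e+00] d tool [-0.3161  0.1623 -0.0195] w 1.0 F [0.59 0.91 0.07]
rotvec tool deg [ 0.    0.22 28.8 ]
```

View pics/m6.png

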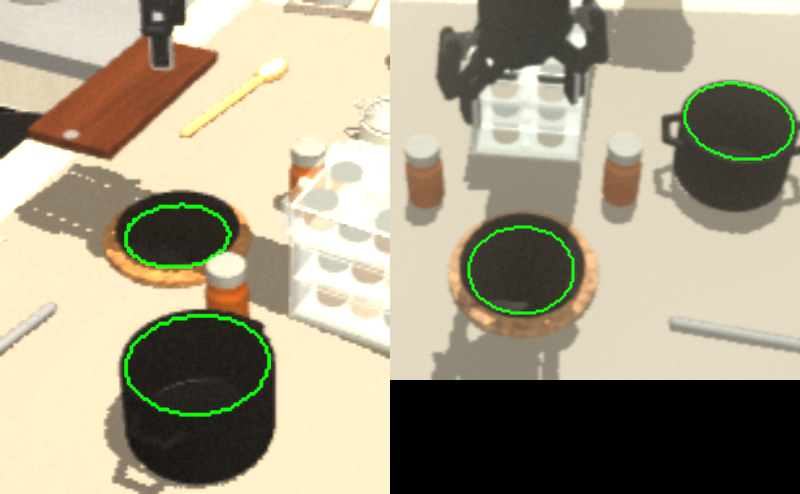

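Call:
move_arm:
  rows:
    - {"tx": 0, "ty": 0, "tz": -0.01, "ax": 0, "ay": 0, "az": 7.2, "jaw": 0}
    - {"tx": 0, "ty": 0, "tz": -0.01, "ax": 0, "ay": 0, "az": 7.2, "jaw": 0}
    - {"tx": 0, "ty": 0, "tz": 0, "ax": 0, "ay": 0, "az": 7.2, "jaw": 0}
    - {"tx": 0, "ty": 0, "tz": 0, "ax": 0, "ay": 0, "az": 7.2, "jaw": 0}
    - {"tx": -0.02, "ty": 0.03, "tz": 0, "ax": 0, "ay": 0, "az": 0, "jaw": 0}
    - {"tx": -0.02, "ty": 0.03, "tz": 0, "ax": 0, "ay": 0, "az": 0, "jaw": 0}
    - {"tx": -0.02, "ty": 0.03, "tz": 0, "ax": 0, "ay": 0, "az": 0, "jaw": 0}
    - {"tx": -0.02, "ty": 0.03, "tz": 0, "ax": 0, "ay": 0, "az": 0, "jaw": 0}
    - {"tx": -0.02, "ty": 0.03, "tz": 0, "ax": 0, "ay": 0, "az": 0, "jaw": 0}
    - {"tx": -0.02, "ty": 0.03, "tz": 0, "ax": 0, "ay": 0, "az": 0, "jaw": 0}
    - {"tx": -0.02, "ty": 0.03, "tz": 0, "ax": 0, "ay": 0, "az": 0, "jaw": 0}
    - {"tx": -0.02, "ty": 0.03, "tz": 0, "ax": 0, "ay": 0, "az": 0, "jaw": 0}

```text
time: 11.2
tool_pos: [0.4867, -0.2153, 0.2353]
tool_rot: [-0.002, 0.998, -0.063, -0.012]
contact_force: [0.2, -0.4, 0.2]
gripper_width: 1.003
```

```bash
python3 - <<'E'
from h import *
delta([.4575,-.267,.2],-6.4)
f=snap("wrist","w7")
E
```

```text
t 11.2 pos [ 0.4867 -0.2153  0.2353] theta -7.18 toolz [-0.023   0.0061 -0.9997] d tool [-0.0217  0.0551  0.0356] w 1.003 F [ 0.18 -0.37  0.23]
rotvec tool deg [-0.19  1.35 -0.78]
```

View pics/w7.png

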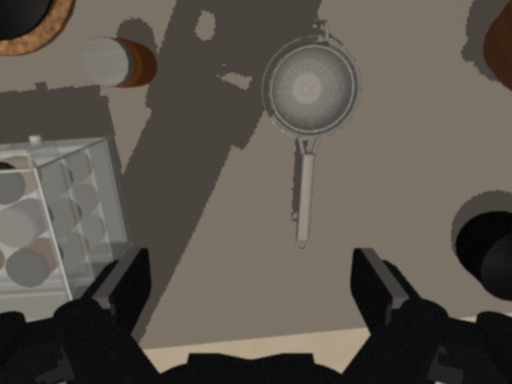

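```bash
python3 - <<'E'
from h import *
f=pickle.load(open("w7.pkl","rb"))
cv2.imwrite("pics/w7c.png",cv2.resize(f["color"][10:260,250:380,::-1],None,fx=2.4*1,fy=2.4,interpolation=cv2.INTER_CUBIC))
for p in [(311,87),(302,246),(308,155),(318,22),(263,90),(361,88)]: print(p,ray(f,p,.046))
E
```

```text
(311, 87) [ 0.54685407 -0.27921879  0.046     ]
(302, 246) [ 0.38404101 -0.25822653  0.046     ]
(308, 155) [ 0.48302079 -0.27183134  0.046     ]
(318, 22) [ 0.60069591 -0.2890941   0.046     ]
(263, 90) [ 0.54972183 -0.23480573  0.046     ]
(361, 88) [ 0.54020869 -0.32512387  0.046     ]
```

View pics/w7c.png

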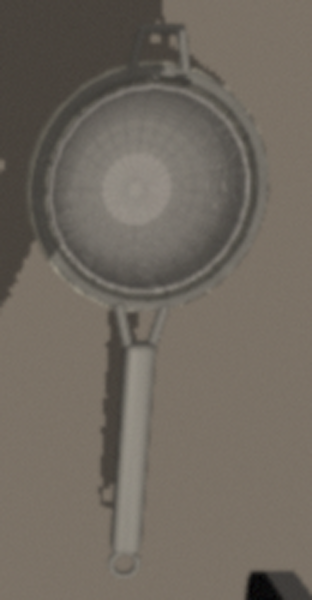

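```bash
python3 - <<'E'
from h import *
f=pickle.load(open("w7.pkl","rb"))
n=ray(f,(309.2,154.6),.049);e=ray(f,(302.5,240.4),.051);r=ray(f,(317.5,20.4),.046);o=ray(f,(302,248),.051)
print(n,e,r,o,np.linalg.norm(n-e)); u=(n-e)/np.linalg.norm(n-e); print("ang",np.degrees(np.arctan2(u[1],u[0])), np.degrees(np.arctan2(*(r-e)[[1,0]])))
ax=(e+u*.152+n+u*.058)/2; print("axis",ax,"grip",ax-u*.085, "ear dist",np.linalg.norm((r-ax)[:2]))
S=pickle.load(open("a.pkl","rb"))
E
```

```text
[ 0.48400639 -0.27259913  0.049     ] [ 0.39325931 -0.25876104  0.051     ] [ 0.60202146 -0.28874018  0.046     ] [ 0.38439602 -0.25754504  0.051     ] 0.09181789720274898
ang -8.670282549403348 -8.172048059987358
axis [ 0.54240831 -0.28150488  0.04771286] grip [ 0.45839961 -0.26869433  0.04956436] ear dist 0.060050620203138255
```

```bash
python3 - <<'E'
from h import *
delta([.4663,-.2689,.12],-8.3)
E
```

```text
t 11.25 pos [ 0.4838 -0.2187  0.235 ] theta -7.4 toolz [-0.0263  0.0034 -0.9996] d tool [-0.0079  0.052   0.1153] w 0.998 F [ 0.8  -3.04 -0.93]
rotvec tool deg [0.01 1.52 0.9 ]
```

Call:
move_arm:
  rows:
    - {"tx": -0.004, "ty": 0.02, "tz": 0, "ax": 0, "ay": 1.5, "az": 0.9, "jaw": 0}
    - {"tx": -0.004, "ty": 0.02, "tz": 0.01, "ax": 0, "ay": 0, "az": 0, "jaw": 0}
    - {"tx": 0, "ty": 0.011, "tz": 0.02, "ax": 0, "ay": 0, "az": 0, "jaw": 0}
    - {"tx": 0, "ty": 0, "tz": 0.03, "ax": 0, "ay": 0, "az": 0, "jaw": 0}
    - {"tx": 0, "ty": 0, "tz": 0.03, "ax": 0, "ay": 0, "az": 0, "jaw": 0}
    - {"tx": 0, "ty": 0, "tz": 0.02, "ax": 0, "ay": 0, "az": 0, "jaw": 0}
    - {"tx": 0, "ty": 0, "tz": 0, "ax": 0, "ay": 0, "az": 0, "jaw": 0}

```text
time: 11.95
tool_pos: [0.4618, -0.2696, 0.1139]
tool_rot: [-0.002, 0.997, -0.076, -0.004]
contact_force: [-0.1, 0.7, -1.4]
gripper_width: 1.001
```

```bash
python3 - <<'E'
from h import *
delta([.4663,-.2689,.028],-8.3)
f=snap("wrist","w8")
E
```

```text
t 11.95 pos [ 0.4618 -0.2696  0.1139] theta -8.7 toolz [-0.0071  0.0054 -1.    ] d tool [ 0.005  -0.001   0.0859] w 1.001 F [-0.06  0.73 -1.41]
rotvec tool deg [-0.25  0.45 -0.4 ]
```

View pics/w8.png

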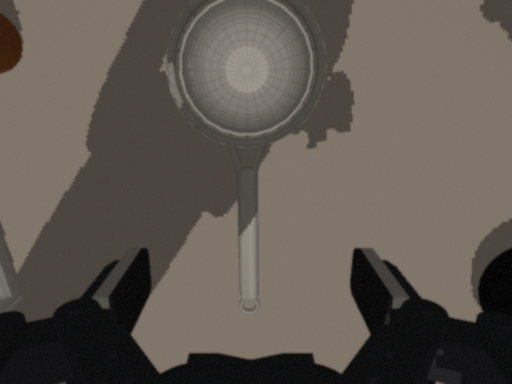

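Call:
move_arm:
  rows:
    - {"tx": 0.003, "ty": -0.001, "tz": 0.01, "ax": -0.2, "ay": 0.4, "az": -0.3, "jaw": 0}
    - {"tx": 0.002, "ty": 0, "tz": 0.025, "ax": 0, "ay": 0, "az": 0, "jaw": 0}
    - {"tx": 0, "ty": 0, "tz": 0.02, "ax": 0, "ay": 0, "az": 0, "jaw": 0}
    - {"tx": 0, "ty": 0, "tz": 0.015, "ax": 0, "ay": 0, "az": 0, "jaw": 0}
    - {"tx": 0, "ty": 0, "tz": 0.003, "ax": 0, "ay": 0, "az": 0, "jaw": 0}
    - {"tx": 0, "ty": 0, "tz": 0, "ax": 0, "ay": 0, "az": 0, "jaw": 0}

```text
time: 12.6
tool_pos: [0.4732, -0.2723, 0.046]
tool_rot: [0.004, 0.997, -0.072, 0.007]
contact_force: [-0.4, 0.2, 0.3]
gripper_width: 0.999
```

```bash
python3 - <<'E'
from h import *
delta([.4663,-.2689,.028],-8.3)
f=snap("wrist","w9")
E
```

```text
t 12.6 pos [ 0.4732 -0.2723  0.046 ] theta -8.26 toolz [ 0.0127 -0.0089 -0.9999] d tool [-0.0076 -0.0025  0.0179] w 0.999 F [-0.41  0.19  0.25]
rotvec tool deg [ 0.4  -0.79  0.04]
```

View pics/w9.png

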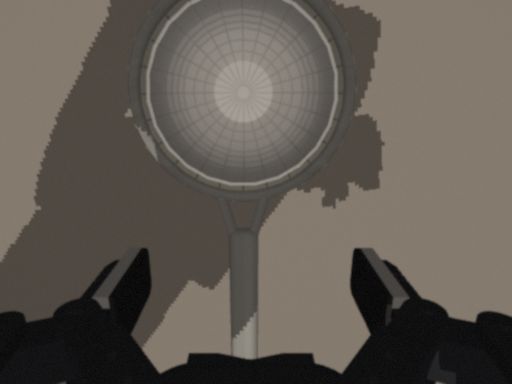

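Call:
move_arm:
  rows:
    - {"tx": -0.005, "ty": -0.002, "tz": 0.004, "ax": 0.4, "ay": -0.8, "az": 0, "jaw": 0}
    - {"tx": -0.002, "ty": 0, "tz": 0.006, "ax": 0, "ay": 0, "az": 0, "jaw": 0}
    - {"tx": 0, "ty": 0, "tz": 0.005, "ax": 0, "ay": 0, "az": 0, "jaw": 0}
    - {"tx": 0, "ty": 0, "tz": 0.002, "ax": 0, "ay": 0, "az": 0, "jaw": 0}
    - {"tx": 0, "ty": 0, "tz": 0, "ax": 0, "ay": 0, "az": 0, "jaw": 0}

```text
time: 13.15
tool_pos: [0.4682, -0.2707, 0.0313]
tool_rot: [0.002, 0.997, -0.072, 0.002]
contact_force: [0.2, -0.4, -0.0]
gripper_width: 0.999
```

```bash
python3 - <<'E'
from h import *
delta([.4663,-.2689,.028],-8.3)
E
```

```text
t 13.15 pos [ 0.4682 -0.2707  0.0313] theta -8.25 toolz [ 0.0041 -0.0034 -1.    ] d tool [-0.0022 -0.0015  0.0033] w 0.999 F [ 0.15 -0.42 -0.03]
rotvec tool deg [ 0.16 -0.26  0.05]
```

Call:
move_arm:
  rows:
    - {"tx": -0.002, "ty": -0.001, "tz": 0.002, "ax": 0.2, "ay": -0.2, "az": 0, "jaw": 0}
    - {"tx": 0, "ty": 0, "tz": 0, "ax": 0, "ay": 0, "az": 0, "jaw": 100}
    - {"tx": 0, "ty": 0, "tz": 0, "ax": 0, "ay": 0, "az": 0, "jaw": 200}
    - {"tx": 0, "ty": 0, "tz": 0, "ax": 0, "ay": 0, "az": 0, "jaw": 255}
    - {"tx": 0, "ty": 0, "tz": 0, "ax": 0, "ay": 0, "az": 0, "jaw": 255}
    - {"tx": 0, "ty": 0, "tz": 0, "ax": 0, "ay": 0, "az": 0, "jaw": 255}
    - {"tx": 0, "ty": 0, "tz": 0, "ax": 0, "ay": 0, "az": 0, "jaw": 255}

```text
time: 13.85
tool_pos: [0.4666, -0.2696, 0.0296]
tool_rot: [-0.0, 0.997, -0.072, 0.001]
contact_force: [0.7, -0.2, 0.6]
gripper_width: 0.137
```

```bash
python3 - <<'E'
from h import *
delta([.4663,-.2689,.028],-8.3)
f=snap("wrist","w10")
E
```

```text
t 13.85 pos [ 0.4666 -0.2696  0.0296] theta -8.25 toolz [ 1.5e-03  6.0e-04 -1.0e+00] d tool [-0.0004 -0.0006  0.0016] w 0.137 F [ 0.72 -0.18  0.55]
rotvec tool deg [-0.04 -0.08  0.05]
```

View pics/w10.png

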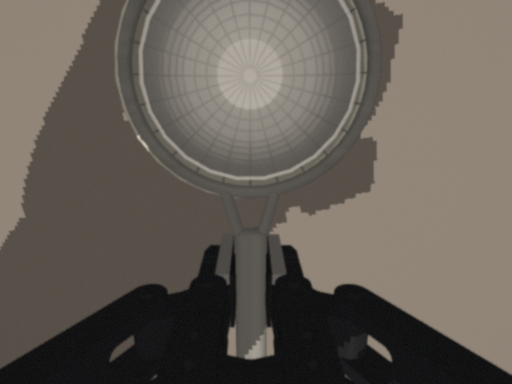

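Call:
move_arm:
  rows:
    - {"tx": 0, "ty": 0, "tz": -0.003, "ax": 0, "ay": 0, "az": 0, "jaw": 255}
    - {"tx": 0, "ty": 0, "tz": -0.006, "ax": 0, "ay": 0, "az": 0, "jaw": 255}
    - {"tx": 0, "ty": 0, "tz": -0.01, "ax": 0, "ay": 0, "az": 0, "jaw": 255}
    - {"tx": 0, "ty": 0, "tz": -0.015, "ax": 0, "ay": 0, "az": 0, "jaw": 255}
    - {"tx": 0, "ty": 0, "tz": -0.015, "ax": 0, "ay": 0, "az": 0, "jaw": 255}
    - {"tx": 0, "ty": 0, "tz": -0.01, "ax": 0, "ay": 0, "az": 0, "jaw": 255}
    - {"tx": 0, "ty": 0, "tz": 0, "ax": 0, "ay": 0, "az": 0, "jaw": 255}

```text
time: 14.6
tool_pos: [0.4667, -0.2698, 0.0948]
tool_rot: [0.0, 0.997, -0.072, 0.001]
contact_force: [0.1, -0.1, -1.7]
gripper_width: 0.141
```

```bash
python3 - <<'E'
from h import *
delta([.4663,-.2689,.24],-8.3)
f=snap("wrist","w11");f=snap("side","s11")
cv2.imwrite("pics/s11c.png",cv2.resize(f["color"][100:260,230:390,::-1],None,fx=3.5,fy=3.5))
E
```

```text
t 14.6 pos [ 0.4667 -0.2698  0.0948] theta -8.24 toolz [ 2.5e-03 -4.0e-04 -1.0e+00] d tool [-0.0002 -0.0008 -0.1452] w 0.141 F [ 0.06 -0.15 -1.73]
rotvec tool deg [ 0.   -0.14  0.06]
```

View pics/w11.png

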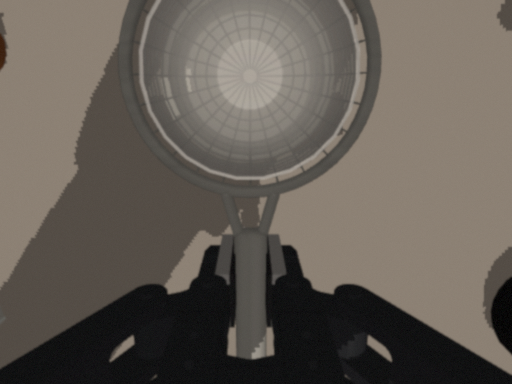

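View pics/s11c.png

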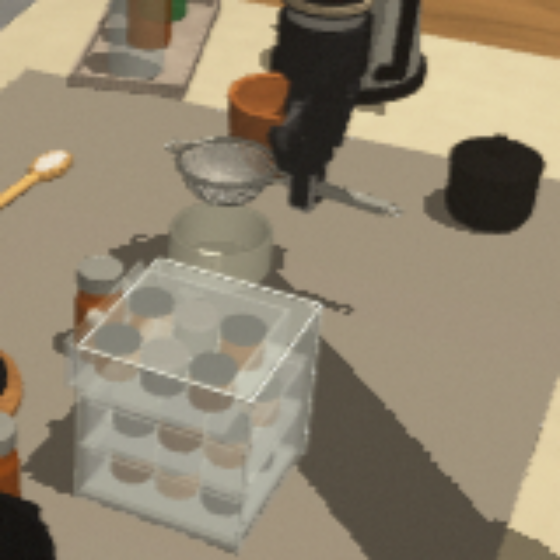

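Call:
move_arm:
  rows:
    - {"tx": 0, "ty": 0, "tz": -0.01, "ax": 0, "ay": 0, "az": 0, "jaw": 255}
    - {"tx": 0, "ty": 0, "tz": -0.02, "ax": 0, "ay": 0, "az": 0, "jaw": 255}
    - {"tx": 0, "ty": 0, "tz": -0.025, "ax": 0, "ay": 0, "az": 0, "jaw": 255}
    - {"tx": 0, "ty": 0, "tz": -0.025, "ax": 0, "ay": 0, "az": 0, "jaw": 255}
    - {"tx": 0, "ty": 0, "tz": -0.025, "ax": 0, "ay": 0, "az": 0, "jaw": 255}
    - {"tx": 0, "ty": 0, "tz": -0.025, "ax": 0, "ay": 0, "az": 0, "jaw": 255}
    - {"tx": 0, "ty": 0, "tz": -0.02, "ax": 0, "ay": 0, "az": 0, "jaw": 255}
    - {"tx": 0, "ty": 0, "tz": -0.01, "ax": 0, "ay": 0, "az": 0, "jaw": 255}
    - {"tx": 0, "ty": 0, "tz": 0, "ax": 0, "ay": 0, "az": 0, "jaw": 255}

```text
time: 15.6
tool_pos: [0.4629, -0.2672, 0.2551]
tool_rot: [-0.004, 0.997, -0.072, -0.006]
contact_force: [-0.3, -0.5, -0.0]
gripper_width: 0.136
```

```bash
python3 - <<'E'
from h import *
s=delta([.4572,.2495,.25],-8.3); print(s["joint_pos"].round(2))
E
```

```text
t 15.6 pos [ 0.4629 -0.2672  0.2551] theta -8.24 toolz [-0.0107  0.0098 -0.9999] d tool [-0.0797 -0.5105  0.0102] w 0.136 F [-0.29 -0.54 -0.04]
rotvec tool deg [-0.47  0.69  0.05]
[-0.66 -0.17  1.79  0.    1.54  1.05]
```

Call:
move_arm:
  rows:
    - {"tx": -0.002, "ty": -0.01, "tz": 0, "ax": -0.4, "ay": 0.6, "az": 0, "jaw": 255}
    - {"tx": -0.004, "ty": -0.02, "tz": 0, "ax": 0, "ay": 0, "az": 0, "jaw": 255}
    - {"tx": -0.004, "ty": -0.025, "tz": 0, "ax": 0, "ay": 0, "az": 0, "jaw": 255}
    - {"tx": -0.004, "ty": -0.025, "tz": 0, "ax": 0, "ay": 0, "az": 0, "jaw": 255}
    - {"tx": -0.004, "ty": -0.025, "tz": 0, "ax": 0, "ay": 0, "az": 0, "jaw": 255}
    - {"tx": -0.004, "ty": -0.025, "tz": 0, "ax": 0, "ay": 0, "az": 0, "jaw": 255}
    - {"tx": -0.004, "ty": -0.025, "tz": 0, "ax": 0, "ay": 0, "az": 0, "jaw": 255}
    - {"tx": -0.004, "ty": -0.025, "tz": 0, "ax": 0, "ay": 0, "az": 0, "jaw": 255}
    - {"tx": -0.004, "ty": -0.025, "tz": 0, "ax": 0, "ay": 0, "az": 0, "jaw": 255}

```text
time: 16.5
tool_pos: [0.4507, -0.0465, 0.2399]
tool_rot: [-0.006, 0.997, -0.074, -0.011]
contact_force: [0.3, -0.2, -1.3]
gripper_width: 0.138
```

```bash
python3 - <<'E'
from h import *
s=delta([.4572,.2495,.25],-8.3)
E
```

```text
t 16.5 pos [ 0.4507 -0.0465  0.2399] theta -8.5 toolz [-0.0207  0.0127 -0.9997] d tool [-0.0375 -0.2938 -0.0065] w 0.138 F [ 0.3  -0.21 -1.35]
rotvec tool deg [-0.55  1.28 -0.21]
```

Call:
move_arm:
  rows:
    - {"tx": -0.004, "ty": -0.025, "tz": -0.003, "ax": -0.5, "ay": 1.2, "az": 0, "jaw": 255}
    - {"tx": -0.003, "ty": -0.025, "tz": -0.003, "ax": 0, "ay": 0, "az": 0, "jaw": 255}
    - {"tx": -0.003, "ty": -0.025, "tz": -0.002, "ax": 0, "ay": 0, "az": 0, "jaw": 255}
    - {"tx": -0.003, "ty": -0.025, "tz": -0.002, "ax": 0, "ay": 0, "az": 0, "jaw": 255}
    - {"tx": -0.003, "ty": -0.025, "tz": -0.002, "ax": 0, "ay": 0, "az": 0, "jaw": 255}
    - {"tx": -0.003, "ty": -0.025, "tz": -0.002, "ax": 0, "ay": 0, "az": 0, "jaw": 255}
    - {"tx": -0.003, "ty": -0.025, "tz": -0.002, "ax": 0, "ay": 0, "az": 0, "jaw": 255}
    - {"tx": -0.003, "ty": -0.025, "tz": -0.002, "ax": 0, "ay": 0, "az": 0, "jaw": 255}
    - {"tx": -0.003, "ty": -0.025, "tz": -0.002, "ax": 0, "ay": 0, "az": 0, "jaw": 255}
    - {"tx": -0.003, "ty": -0.025, "tz": -0.002, "ax": 0, "ay": 0, "az": 0, "jaw": 255}
    - {"tx": -0.003, "ty": -0.02, "tz": 0, "ax": 0, "ay": 0, "az": 0, "jaw": 255}
    - {"tx": 0, "ty": 0, "tz": 0, "ax": 0, "ay": 0, "az": 0, "jaw": 255}

```text
time: 17.7
tool_pos: [0.4383, 0.2444, 0.2393]
tool_rot: [0.0, 0.997, -0.07, -0.017]
contact_force: [0.0, -0.9, -1.5]
gripper_width: 0.139
```

```bash
python3 - <<'E'
from h import *
s=delta([.4572,.2495,.25],-8.3)
f=snap("wrist","w12");g=snap("side","s12");h=snap("scene","c12")
A=g["color"][:,:,::-1].copy();B=h["color"][:,:,::-1].copy()
a=cv2.resize(A[130:320,140:340],None,fx=2,fy=2); b=cv2.resize(B[80:270,260:460],None,fx=2,fy=2)
cv2.imwrite("pics/m12.png",np.clip(np.hstack([a,b])*1.8,0,255).astype(np.uint8))
E
```

```text
t 17.7 pos [0.4383 0.2444 0.2393] theta -8.05 toolz [-0.0341  0.0014 -0.9994] d tool [ 0.0176 -0.0076 -0.0114] w 0.139 F [ 0.04 -0.89 -1.52]
rotvec tool deg [0.2  1.95 0.26]
```

View pics/m12.png

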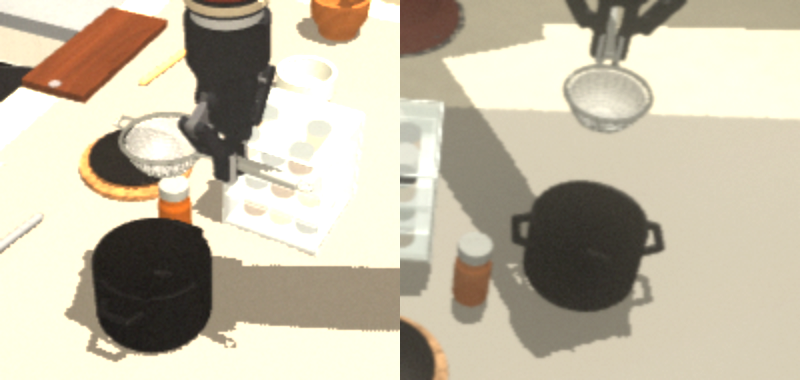

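View pics/w12.png

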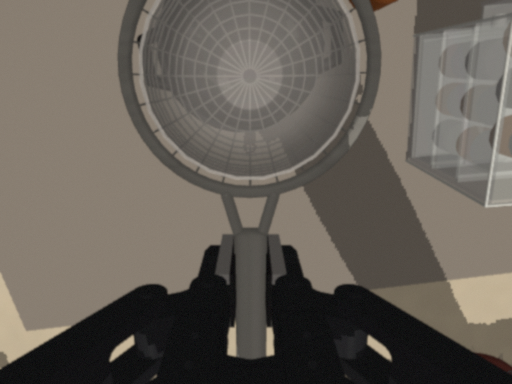

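```bash
python3 - <<'E'
from h import *
g=pickle.load(open("s12.pkl","rb"));h=pickle.load(open("c12.pkl","rb"))
out=[]
for f,(x,y,w,hh) in ((g,(180,230,80,75)),(h,(310,160,80,75))):
    im=cv2.resize(f["color"][y:y+hh,x:x+w,::-1],None,fx=5,fy=5,interpolation=cv2.INTER_CUBIC)
    im=np.clip(im*3.,0,255).astype(np.uint8)
    circ(f,im,(.533,.239,.088),.066,5,np.array([x,y]),(0,255,0)); circ(f,im,(.533,.239,.088),.06,5,np.array([x,y]),(0,0,255))
    out.append(im)
cv2.imwrite("pics/p12.png",np.hstack(out))
E
```

```text
(no output)
```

View pics/p12.png

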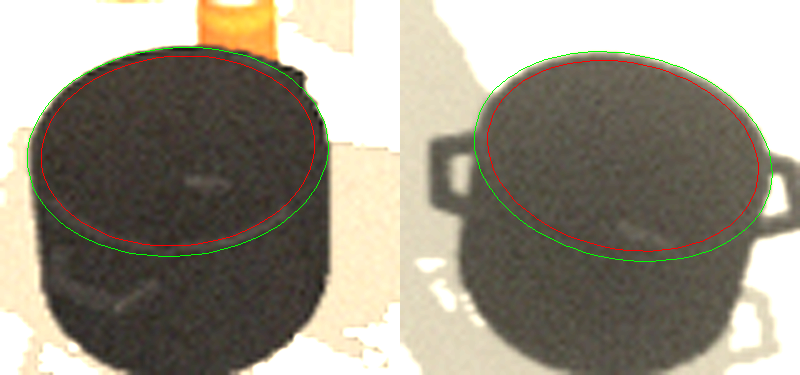

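Call:
move_arm:
  rows:
    - {"tx": 0.006, "ty": -0.003, "tz": 0, "ax": 0.2, "ay": 1.9, "az": 0.2, "jaw": 255}
    - {"tx": 0.006, "ty": -0.003, "tz": 0.003, "ax": 0, "ay": 0, "az": 0, "jaw": 255}
    - {"tx": 0.005, "ty": -0.002, "tz": 0.015, "ax": 0, "ay": 0, "az": 0, "jaw": 255}
    - {"tx": 0, "ty": 0, "tz": 0.02, "ax": 0, "ay": 0, "az": 0, "jaw": 255}
    - {"tx": 0, "ty": 0, "tz": 0.015, "ax": 0, "ay": 0, "az": 0, "jaw": 255}
    - {"tx": 0, "ty": 0, "tz": 0.005, "ax": 0, "ay": 0, "az": 0, "jaw": 255}
    - {"tx": 0, "ty": 0, "tz": 0, "ax": 0, "ay": 0, "az": 0, "jaw": 255}

```text
time: 18.55
tool_pos: [0.4581, 0.2431, 0.1749]
tool_rot: [0.002, 0.997, -0.077, -0.002]
contact_force: [0.1, 0.5, -1.0]
gripper_width: 0.135
```

```bash
python3 - <<'E'
from h import *
s=delta([.4572,.2495,.15],-8.3)
E
```

```text
t 18.55 pos [0.4581 0.2431 0.1749] theta -8.8 toolz [-0.0033 -0.0029 -1.    ] d tool [-0.0018 -0.0063  0.0249] w 0.135 F [ 0.12  0.46 -0.99]
rotvec tool deg [ 0.19  0.16 -0.5 ]
```

Call:
move_arm:
  rows:
    - {"tx": -0.001, "ty": -0.004, "tz": 0.004, "ax": 0.2, "ay": 0.2, "az": -0.5, "jaw": 255}
    - {"tx": -0.001, "ty": -0.003, "tz": 0.008, "ax": 0, "ay": 0, "az": 0, "jaw": 255}
    - {"tx": 0, "ty": 0, "tz": 0.006, "ax": 0, "ay": 0, "az": 0, "jaw": 255}
    - {"tx": 0, "ty": 0, "tz": 0.002, "ax": 0, "ay": 0, "az": 0, "jaw": 255}
    - {"tx": 0, "ty": 0, "tz": 0, "ax": 0, "ay": 0, "az": 0, "jaw": 255}

```text
time: 19.05
tool_pos: [0.4579, 0.2514, 0.1548]
tool_rot: [-0.001, 0.997, -0.072, 0.002]
contact_force: [-0.5, 0.1, -0.9]
gripper_width: 0.135
```

```bash
cat > view.py <<'E'
from h import *
import sys
tag=sys.argv[1]
s=delta([.4572,.2495,.123],-8.3)
w,x,y,z=s["tool_rot"]; R=Rotation.from_quat([x,y,z,w]).as_matrix()
ax=s["tool_pos"]+R@np.array([.0766,0,-.0174]); print("pred rim",ax)
g=snap("side","s"+tag);h=snap("scene","c"+tag)
out=[]
for f,(x,y,w,hh) in ((g,(170,200,90,110)),(h,(310,120,90,110))):
    im=cv2.resize(f["color"][y:y+hh,x:x+w,::-1],None,fx=4.4,fy=4.4,interpolation=cv2.INTER_CUBIC)
    im=np.clip(im*2.,0,255).astype(np.uint8)
    o=np.array([x,y])
    circ(f,im,(.533,.239,.088),.066,4.4,o,(0,255,0)); circ(f,im,ax,.0455,4.4,o,(0,0,255))
    out.append(im)
cv2.imwrite(f"pics/v{tag}.png",np.hstack(out))
E
python3 view.py 13
```

```text
t 19.05 pos [0.4579 0.2514 0.1548] theta -8.23 toolz [ 0.0034  0.0014 -1.    ] d tool [-0.0005  0.0021  0.0318] w 0.135 F [-0.48  0.06 -0.9 ]
rotvec tool deg [-0.11 -0.18  0.07]
pred rim [0.53367688 0.24044691 0.1724552 ]
```

View pics/v13.png

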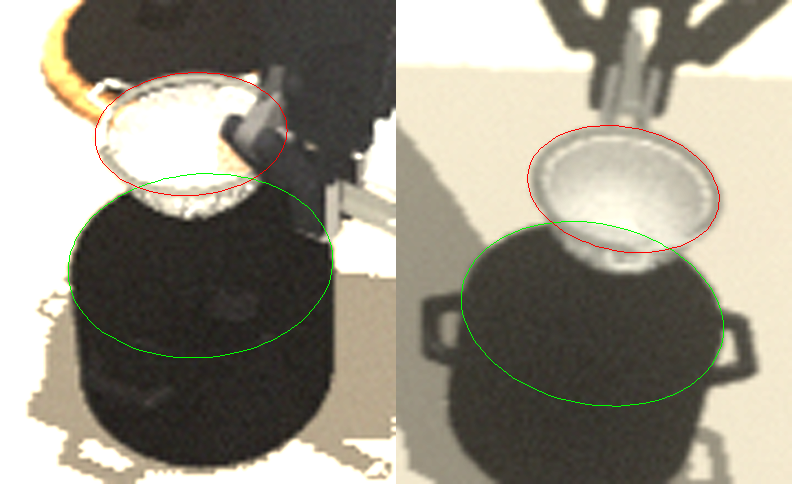

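Call:
move_arm:
  rows:
    - {"tx": 0, "ty": 0.002, "tz": 0.004, "ax": -0.1, "ay": -0.2, "az": 0, "jaw": 255}
    - {"tx": 0, "ty": 0, "tz": 0.007, "ax": 0, "ay": 0, "az": 0, "jaw": 255}
    - {"tx": 0, "ty": 0, "tz": 0.006, "ax": 0, "ay": 0, "az": 0, "jaw": 255}
    - {"tx": 0, "ty": 0, "tz": 0.003, "ax": 0, "ay": 0, "az": 0, "jaw": 255}
    - {"tx": 0, "ty": 0, "tz": 0, "ax": 0, "ay": 0, "az": 0, "jaw": 255}

```text
time: 19.65
tool_pos: [0.4582, 0.2492, 0.134]
tool_rot: [-0.0, 0.997, -0.072, 0.0]
contact_force: [0.0, -0.2, -1.2]
gripper_width: 0.14
```

```bash
python3 view.py 14
```

```text
t 19.65 pos [0.4582 0.2492 0.134 ] theta -8.26 toolz [ 1.e-03  6.e-04 -1.e+00] d tool [-0.0011 -0.0001  0.011 ] w 0.14 F [ 0.04 -0.19 -1.2 ]
rotvec tool deg [-0.04 -0.05  0.04]
pred rim [0.53401154 0.23821843 0.15151445]
```

Call:
move_arm:
  rows:
    - {"tx": -0.001, "ty": 0, "tz": 0.003, "ax": 0, "ay": 0, "az": 0, "jaw": 255}
    - {"tx": 0, "ty": 0, "tz": 0.004, "ax": 0, "ay": 0, "az": 0, "jaw": 255}
    - {"tx": 0, "ty": 0, "tz": 0.003, "ax": 0, "ay": 0, "az": 0, "jaw": 255}
    - {"tx": 0, "ty": 0, "tz": 0, "ax": 0, "ay": 0, "az": 0, "jaw": 255}
    - {"tx": 0, "ty": 0, "tz": 0, "ax": 0, "ay": 0, "az": 0, "jaw": 255}

```text
time: 20.25
tool_pos: [0.4578, 0.2497, 0.1244]
tool_rot: [-0.001, 0.997, -0.072, 0.001]
contact_force: [0.3, -1.1, -0.1]
gripper_width: 0.133
```

```bash
python3 view.py 15; python3 - <<'E'
import cv2; cv2.imwrite("pics/full15.png",cv2.imread("pics/c15.png"))
E
```

```text
t 20.25 pos [0.4578 0.2497 0.1244] theta -8.25 toolz [ 0.0029  0.0013 -1.    ] d tool [-0.0006  0.0003  0.0014] w 0.133 F [ 0.33 -1.1  -0.1 ]
rotvec tool deg [-0.1  -0.15  0.05]
pred rim [0.5335819  0.23869123 0.14198356]
```

View pics/v15.png

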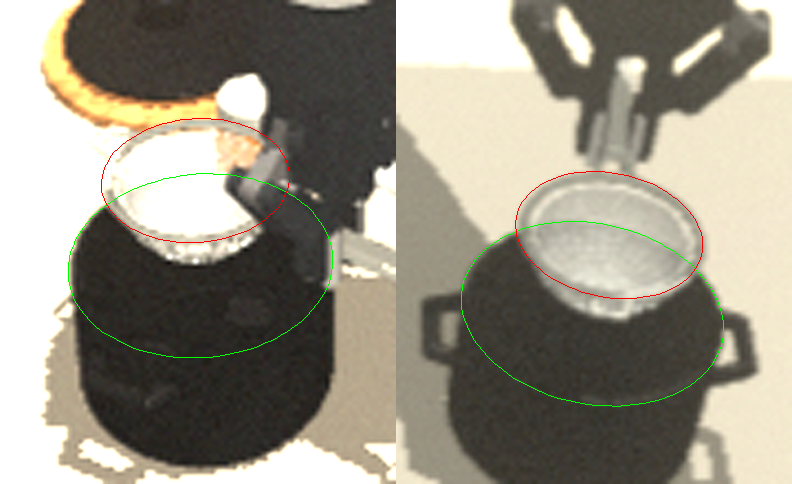

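View pics/full15.png

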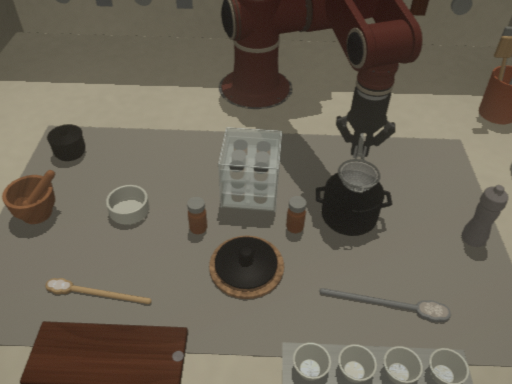

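```bash
python3 - <<'E'
from h import *
s=delta([.4572,.2495,.123],-8.3); print(np.abs(s["joint_vel"]).max())
from plant import manip
print(manip.job_done())
E
```

```text
t 20.35 pos [0.4578 0.2497 0.1244] theta -8.25 toolz [ 0.0029  0.0014 -1.    ] d tool [-0.0006  0.0003  0.0014] w 0.14 F [ 0.83  0.02 -0.58]
rotvec tool deg [-0.1  -0.15  0.05]
0.001870640779768673
the job is handed in; nothing more can be done
None
```

I moved the lid onto the cork trivet, knob up. I then lifted the sieve out of its bowl by the handle, carried it about 8 cm over the organiser, and handed the job in at 20.4 s while holding it above the open pot. The interface reports no verdict, so these are my own last checks:

- **Sieve:** its rim centre worked out from the arm pose is (0.534, 0.239), within about 1 mm of the pot mouth I measured at (0.533, 0.239). Its bottom is about 16 mm above the rim and the tilt is under 0.2°. Outlines drawn over both camera views matched to 1–2 mm. The arm was still and the grip held.
- **Lid:** it lies flat, within a few millimetres of the trivet's centre. It touched down at about 5 N.
- **Everything else:** the pot, drip bowl, jars, spoons and organiser look unmoved in the last scene picture.

No check failed. The camera estimates of the lid knob differed by 2–3 mm until a closer wrist view settled it. The arm also sagged up to 26 mm in height and 2° in tilt on the long moves, which I corrected before placing the lid and before the final hold.

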